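# Tap a bearing cup square and home into its housing

## Robot

A 6-joint arm with a two-finger parallel gripper is mounted at the origin on the work surface. World frame = base frame: x ahead of the robot, y to its left, z up, the work surface at z = 0. Lengths are in mm, angles in rad, forces in N, time in s.
With the tool pointing down it reaches from about 275 to 750 mm from the base axis. Payload 10.2 kg.
Tool frame: the origin (TCP) lies between the finger pads; the fingertips stand 17 mm ahead of it and the grasp point (between the pads) lies 2 mm behind it; y points along the fingers, x is the direction in which the jaws open and shut, and the axes are right-handed (so a half turn about y gives the same grasp; the last joint's range is limited). The gripper opens to 85 mm and grips with 20 to 120 N. Pads are 22 mm wide; open, the fingers measure 114 mm over their backs; the gripper's body (76 mm by 85 mm) begins 54 mm behind the grasp point. The pads swing forward as they close: fully open they stand 13 mm farther back than shut.
Start: joints at [-1.571, 0.313, 1.498, -0, 1.331, -0.223], TCP at [115.991, -512.033, 248.294] pointing down, gripper open.
Joint ranges: [-2.94, 2.94], [-0.97, 2.17], [0.19, 2.56], [-1.23, 4.37], [0.02, 3.11], [-2.88, 2.88]. Speed limits (rad/s): [2.39, 2.39, 3.01, 3.14, 3.14, 3.14].

## Interface

Orientations are given as a unit quaternion [w, x, y, z].
In Python, from rig import ctrl gives the robot as it stands.
- The arm moves only by the tool jog_arm, never from a script. Its argument "targets" is a list of rows, each an object with "offset": the shift along the tool's x, y, z in m, a list of three; "yaw": the turn about the tool's y in rad. In form: [{"offset": [dx, dy, dz], "yaw": yaw}, ...]. A call has 1 to 12 rows; each row is the pose to reach, as a shift and turn from the pose measured when the call began, along the tool's axes at that moment; what a row does not reach only later rows make up. A row lasts 1/12 s, in which the tool goes at most 41.7 mm and 7.16 degrees, less where a joint would pass 70% of its speed; a pose out of reach is approached as far as the arm can. A call with a gripper value outside its range is refused whole. "fingers" is the finger opening in m, from 0 to 0.0854, set as the call begins (left out, the last holds). The fingers move at their own pace and stop on an object; "grip_force" is the grip in N (left out, the last holds). Time passes only in rows, so rows that repeat a pose let the fingers close. It gives the time, the measured TCP pose, the force and the opening at its end, in the units of the state.
- ctrl.sense(): the state, without advancing time (a new reading comes with each control period).
- ctrl.capture(name): name is "scene" or "top" or "wrist"; returns a dict with "img" (420x560x3 uint8, red, green, blue), "intrinsics" (3x3 intrinsics, pixels), "k1" (the pictures are not rectified: a ray, as slopes to the right and down, at radius r is drawn at 1 + k1 r^2 times it, then the intrinsics apply), "T" (4x4, takes a point from camera to world coordinates); the wrist camera has in their place "mount" (4x4, takes a point from camera to tool coordinates, whose origin is the TCP and whose axes are the tool frame's). Camera axes: x right, y up, looking along -z (the intrinsics and any distortion apply to the point x, -y, -z); pixel columns grow to the right and rows downward; lengths in mm; the calibration is good to about 2 mm. A picture is of the moment at which its call begins: read the wrist's pose just before it. There is no depth.
- ctrl.finish_job(): hands the job in, once; it reports no verdict.
Trained networks look in the newest picture that a camera, given by its name, has taken for a name from the list of things; names that differ only in an ending like _2 or _b are one class to them, and where a whole thing is asked for, a point or a joint stands for the part that bears it (a point fixed in the world has none). Each returns a list of dicts, best first, with "score" (0 to 1); they miss things now and then, are a little off and sometimes report something else, mostly with a low value. They report only what shows in the picture. A call takes as long as a camera call. They do not tell look-alikes from the thing itself.
- ctrl.boxes_of(camera, target): "box" ([left, top, right, bottom] in pixels, round what is visible of it).
- ctrl.regions_of(camera, target): "region" (420x560 bool, what is visible of it) and "box" ([left, top, right, bottom] in pixels, round what is visible of it).
The state is a dict: "time_s": time; "joints": joint angles; "dq": joint speeds; "tau": joint torques, N m; "eef_pos": TCP position; "ee_rot": TCP orientation; "force": force on the tool from outside, world axes, zero at the start; "wrist_torque": the same for the moment, N m; "grip_width": opening from 0.0 (shut) to 1.0 (fully open).
Only numpy, scipy, OpenCV 4.12 (cv2) and the standard library are available. Lean on these libraries where they do the work, as an engineer would, in place of code of your own. Each camera call takes 0.05 s, during which the arm holds its last target.

## Task

Take the white nylon-tipped drift from the wooden tool stand and press the steel bearing cup down into the grey housing with it, a little at a time alternately around the rim so that the cup goes in square and never cocks, until it sits fully home on its seat all the way round. Be gentle, since a hard blow dents the cup, and let nothing but the drift touch it. Then stand the drift back upright in the stand and leave everything else where it is.

Things in the scene. Friction and masses are not known exactly. Their poses are not given: they have to be found in the camera images.
- housing: fixed grey bearing housing, block 130 x 130 x 60 mm high, origin at the centre of its underside on the table, z up. A round bore of diameter 92 mm opens in the middle of its top face. Deep in it a rigid brass spacer ring, of a thickness that differs from start to start, makes the seat for the cup. Four small bolt heads 5 mm high stand at its corners (54 mm from the middle in x and y).
- bore_mouth (a point): centre of the bore, level with the housing's top face (60 mm above the table); z is the bore's axis, upright
- cup: bright steel bearing cup, already started in the bore, often cocked by up to 3 degrees: a ring 90 mm outside, 70 mm inside, 22 mm high. Origin at its middle, z up its axis. It must go down 3 to 10 mm more. Tight fit with dry friction: below about 9 N on the rim it does not move; at 10 to 14 N it creeps under the tool (keep to 20 mm/s) and stays where it is left, with no spring back.
- cup_rim (a point): centre of the cup's flat top rim (10 mm wide, mid-rim radius 40 mm), on its axis, 11 mm above its origin. Pressing one place of the rim sinks that side; the middle follows by about half as much, the far side hardly moves. Once that side is on the seat the force rises steeply. Over 32 N from the drift dents the cup; tilted over 0.07 rad it has cocked and is spoilt.
- cup_foot (a point): centre of the cup's lower end, on its axis, 11 mm below the cup's origin; when home it lies 9 to 16 mm below the housing's top face (bore_mouth), the rim then 6 to 13 mm above that face; how deep differs from start to start and is known only by feel
- stand: fixed wooden tool stand, 75 x 170 x 68 mm high, origin at the centre of its underside, its long side along its y. Two round holes of diameter 22 mm, 64 mm deep, open in its top, 50 mm either side of the middle along y; the drift stands in one of them, the punch in the other.
- hole_a (a point): mouth of one hole of the stand, in its top face 68 mm above the table
- hole_b (a point): mouth of the other hole of the stand, in its top face 68 mm above the table
- drift: loose drift 132 mm long, 0.2 kg, upright in its hole. Origin at the lowest point of its rounded tip, z up along it. From the tip: round shank 62 mm long (white domed nylon tip of diameter 16 mm, then brass, 14 mm); square brass collar 32 x 32 x 8 mm, its underside resting on the stand's top; then a white square grip 20 x 20 mm, 62 mm long, sides along x and y.
- drift_grip (a point): middle of the drift's white square grip, on its axis, 104 mm above the tip
- punch: bystander: red-handled steel punch in the stand's other hole, upright, origin at its tip, top 108 mm above its tip
- master_cylinder: bystander: polished steel cylinder, diameter 40 mm, 45 mm high, origin at its underside
- spare_race: bystander: loose steel ring lying on the table, diameter 90 mm, 18 mm high, origin at its underside; not the cup to be fitted
- parts_bin: bystander: small open blue bin 100 x 140 x 55 mm, origin at its underside
- calculator: bystander: white desk calculator 150 x 85 x 16 mm, origin at its underside
- micrometer_stand: bystander: micrometer on a round dark stand, 120 mm high, origin at its underside
- spanner: bystander: steel spanner lying on the table
- oil_can: bystander: small yellow can, diameter 48 mm, 90 mm high, origin at its underside
There are look-alikes about, which are no part of the job. Leave any pink look-alike of the housing alone.

How it is judged (in metres and radians):
On the way, in this order (a step that is already met when the one before it is completed fails the run):
1. the drift is lifted out of the stand (height (world z) of drift above 0.075 m), for 0.1 s.
2. the cup is pressed down on its seat in the housing while it stands square (contact force between cup and housing above 3 N and angle between cup_rim's own z axis and vertical below 0.02 rad), for 0.05 s.
At the end, for the whole second after the job is handed in: The cup, pressed onto its seat while square, stays so: tilt under 0.02 rad, foot over 8 mm below the housing's top face. The drift stands still and upright (within 0.1 rad) in a hole of the stand, axis within 8 mm of its middle, collar down on the stand (tip under 9 mm above the table) (z of cup_foot in the frame of bore_mouth below -0.008 m and angle between cup_rim's own z axis and vertical below 0.02 rad and (horizontal distance between each of drift_grip, drift and hole_a below 0.008 m or horizontal distance between each of drift_grip, drift and hole_b below 0.008 m) and height (world z) of drift below 0.009 m and angle between drift's own z axis and vertical below 0.1 rad and linear speed of drift below 0.02 m/s); the robot touches nothing.
It fails at once if the cup cocks: it tilts by more than 0.07 rad (angle between cup_rim's own z axis and vertical above 0.07 rad).
It fails at once if a hard blow: the drift presses the cup with more than 32 N (contact force between drift and cup above 32 N).
It fails at once if the fingers or the arm touch the cup (contact force between any of the fingers, the arm and cup above 1 N).
It fails at once if a bystander is moved by more than 30 mm (distance of any of punch, master_cylinder, spare_race, parts_bin, calculator, micrometer_stand, spanner, oil_can from where it was at the start of the episode above 0.03 m).
It also fails if it takes over 72 s, if anything falls off the work surface, if the arm or the gripper's body presses on something with over 40 N, if the wrist force passes 120 N, or if a joint passes its speed limit or range.

## Working session

There is one attempt and no reset: what is moved stays moved. The work goes in short steps, Python scripts to look and compute and a tool call to move; the robot and the scene stay as the last step left them, time stands still between calls to the robot, and variables do not carry over. Pictures are saved under pics/ and viewed, and the job is handed in when it is done.

Besides the shell and the picture viewer there is one more tool, called after "Request:" in YAML: its name, and indented under it one key for each argument. jog_arm: Moves the arm, as the interface text tells. Its arguments: {"type":"object","properties":{"targets":{"type":"array"},"fingers":{"type":"number"},"grip_force":{"type":"number"}},"required":["targets"]}

```bash
ls; mkdir -p pics
python3 - <<'E'
from rig import ctrl
import cv2,json
s=ctrl.sense(); print(s)
for n in ["scene","top","wrist"]:
    c=ctrl.capture(n); cv2.imwrite(f"pics/{n}0.png",c["img"][:,:,::-1]); print(n,c["intrinsics"],c["k1"],c.get("T"),c.get("mount"))
    for t in ["housing","cup","stand","drift","punch","spare_race"]:
        print(t,[(round(b["score"],2),[round(x) for x in b["box"]]) for b in ctrl.boxes_of(n,t)][:4])
E
```

```text
pics
{'time_s': 0.0, 'joints': array([-1.57138221e+00,  3.13449277e-01,  1.49849117e+00, -2.54654758e-05,
        1.33102621e+00, -2.23398074e-01]), 'dq': array([ 0.00115046,  0.00095152,  0.00176888, -0.00097163, -0.00045645,
        0.00141688]), 'tau': array([-1.74884726e-04, -4.12268651e+01, -2.59742117e+01, -1.91188278e-04,
        4.19568649e-03,  1.88821690e-05]), 'eef_pos': array([ 115.99429585, -511.75653584,  247.71508515]), 'ee_rot': array([ 0.55286376, -0.5521152 ,  0.4416205 , -0.44100091]), 'force': array([ 0.08480051,  0.53261566, -0.37591936]), 'wrist_torque': array([-0.00506365, -0.00020311, -0.02282688]), 'grip_width': 0.9983506723931931}
scene [[467.64502744   0.         282.73746818]
 [  0.         467.64502744 206.59188694]
 [  0.           0.           1.        ]] 0.013412047649446144 [[-5.45524813e-01 -6.87891960e-01  4.78756023e-01  1.13611099e+03]
 [ 8.38054164e-01 -4.42118260e-01  3.19682128e-01  3.97548927e+02]
 [-8.23998540e-03  5.75618011e-01  8.17677203e-01  1.07426474e+03]
 [ 0.00000000e+00  0.00000000e+00  0.00000000e+00  1.00000000e+00]] None
housing
[... 1136 characters left out ...]
13, 228, 225]), (0.61, [178, 204, 237, 239])]
punch [(0.7, [377, 160, 411, 184]), (0.66, [186, 206, 197, 222])]
spare_race [(0.85, [255, 137, 283, 161]), (0.48, [334, 212, 365, 241]), (0.38, [319, 136, 346, 177])]
wrist [[373.66465084   0.         280.02149466]
 [  0.         373.66465084 208.1873282 ]
 [  0.           0.           1.        ]] -0.04983055335915408 None [[ 9.99999511e-01  1.53717741e-06  9.89349717e-04  4.86250207e-01]
 [ 9.49082403e-04  2.80904722e-01 -9.59735191e-01 -1.26838059e+02]
 [-2.79388291e-04  9.59735660e-01  2.80904583e-01  7.18732327e+01]
 [ 0.00000000e+00  0.00000000e+00  0.00000000e+00  1.00000000e+00]]
housing []
cup []
stand []
drift []
punch []
spare_race []
```

View pics/scene0.png

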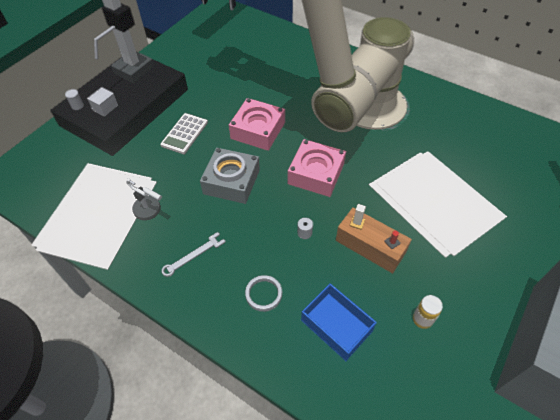

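View pics/top0.png

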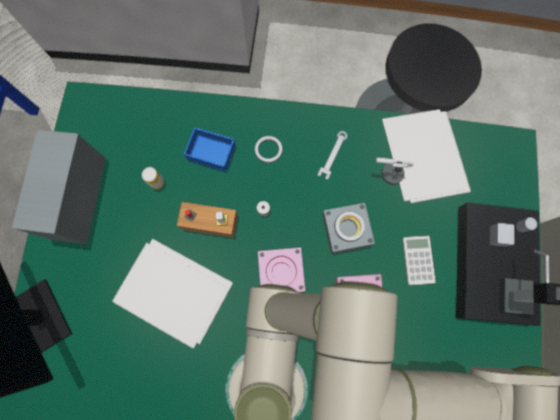

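View pics/wrist0.png

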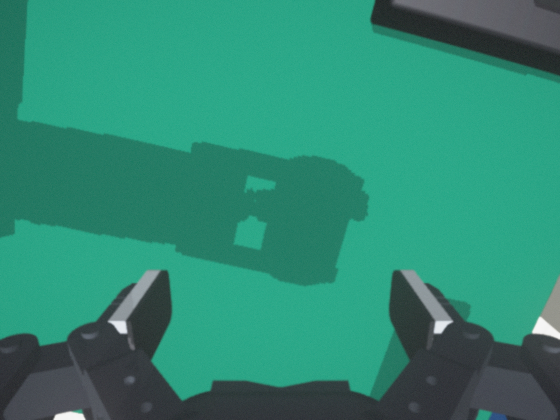

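```bash
cat > h.py <<'E'
import numpy as np,cv2
from scipy.spatial.transform import Rotation as R
def Rq(q): return R.from_quat([q[1],q[2],q[3],q[0]]).as_matrix()
def camT(c,s=None):
    if c.get("T") is not None: return np.array(c["T"])
    T=np.eye(4); T[:3,:3]=Rq(s["ee_rot"]); T[:3,3]=s["eef_pos"]
    return T@np.array(c["mount"])
def D(c): return np.array([c["k1"],0,0,0,0.])
def project(c,P,T):
    p=(np.atleast_2d(P)-T[:3,3])@T[:3,:3]
    p=p*[1,-1,-1]
    return cv2.projectPoints(p,np.zeros(3),np.zeros(3),np.array(c["intrinsics"]),D(c))[0].reshape(-1,2)
def ray(c,uv,T):
    u=cv2.undistortPoints(np.array(uv,float).reshape(-1,1,2),np.array(c["intrinsics"]),D(c)).reshape(-1,2)
    d=np.c_[u[:,0],-u[:,1],-np.ones(len(u))]@T[:3,:3].T
    return T[:3,3],d
def at_z(c,uv,z,T):
    o,d=ray(c,uv,T); return o+d*((z-o[2])/d[:,2])[:,None]
E
python3 - <<'E'
from rig import ctrl
from h import *
import cv2
s=ctrl.sense(); print(np.round(Rq(s["ee_rot"]),3))
def crop(img,x,y,w,h,k,n): cv2.imwrite(n,cv2.resize(img[y:y+h,x:x+w,::-1],None,fx=k,fy=k,interpolation=cv2.INTER_CUBIC))
a=ctrl.capture("scene"); b=ctrl.capture("top")
crop(a["img"],190,140,230,150,3.4,"pics/sc1.png"); crop(b["img"],170,190,220,80,3.6,"pics/tp1.png")
Ta,Tb=camT(a),camT(b)
for nm,c,T,uv,z in [("housing top",a,Ta,(231,163),60),("hous",b,Tb,(349,227),60),("drift tip end",a,Ta,(361,208),134),("drift",b,Tb,(221,216),134),("punch a",a,Ta,(394,234),108),("punch b",b,Tb,(188,214),108)]:
    print(nm,at_z(c,[uv],z,T))
E
```

```text
[[ 0.221  0.     0.975]
 [-0.975 -0.     0.221]
 [ 0.    -1.     0.   ]]
housing top [[ 494.79102939 -205.29449311   60.        ]]
hous [[ 510.35299881 -198.96290021   60.        ]]
drift tip end [[485.49150865 193.46476927 134.        ]]
drift [[485.72890689 185.31387108 134.        ]]
punch a [[492.76954191 290.4756579  108.        ]]
punch b [[485.96131918 289.19903718 108.        ]]
```

```bash
ls pics
```

```text
sc1.png
scene0.png
top0.png
tp1.png
wrist0.png
```

View pics/sc1.png

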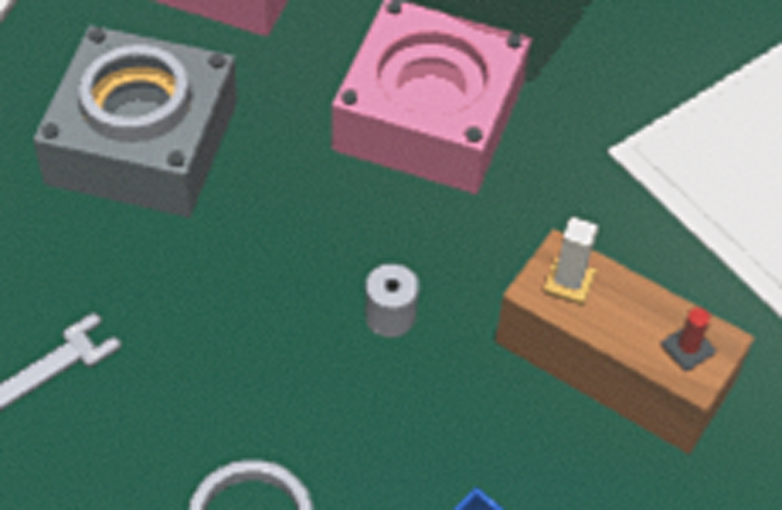

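View pics/tp1.png

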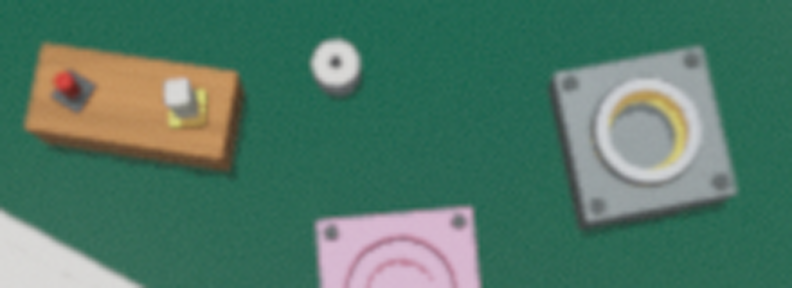

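Request:
jog_arm:
  targets:
    - {"offset":[-0.02,0.002,0.04],"yaw":-0.12}
    - {"offset":[-0.04,0.004,0.081],"yaw":-0.24}
    - {"offset":[-0.06,0.006,0.122],"yaw":-0.36}
    - {"offset":[-0.08,0.008,0.162],"yaw":-0.48}
    - {"offset":[-0.1,0.01,0.203],"yaw":-0.6}
    - {"offset":[-0.12,0.012,0.243],"yaw":-0.72}
    - {"offset":[-0.14,0.014,0.284],"yaw":-0.84}
    - {"offset":[-0.16,0.016,0.324],"yaw":-0.96}
    - {"offset":[-0.18,0.018,0.365],"yaw":-1.08}
    - {"offset":[-0.2,0.02,0.405],"yaw":-1.2}
    - {"offset":[-0.219,0.02,0.444],"yaw":-1.3}
    - {"offset":[-0.219,0.02,0.444],"yaw":-1.348}

```text
time_s: 2.15
eef_pos: [502.2, -198.3, 228.3]
ee_rot: [-0.707, 0.707, 0.002, -0.002]
force: [0.6, 0.3, -0.8]
grip_width: 1.0
```

Run:
```python
from rig import ctrl
from h import *
s=ctrl.sense(); print(s["time_s"],s["eef_pos"],s["joints"],np.abs(s["dq"]).max())
c=ctrl.capture("wrist"); cv2.imwrite("pics/w1.png",c["img"][:,:,::-1])
```

```text
2.15 [ 502.23590566 -198.27934438  228.27920602] [-5.93148704e-01  3.61377740e-01  1.48387565e+00  1.17409822e-04
  1.29613816e+00 -5.99171852e-01] 0.8112807201997249
```

View pics/w1.png

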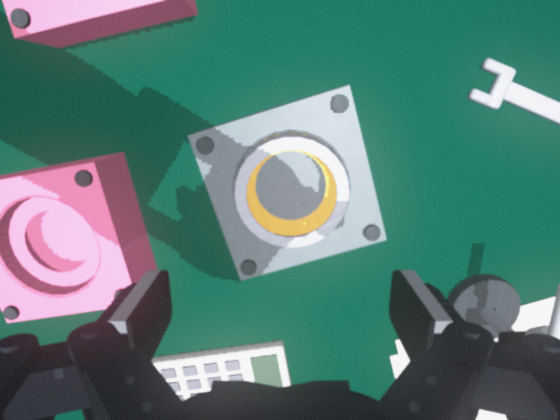

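Run:
```python
from rig import ctrl
from h import *
import pickle
s=ctrl.sense(); print(s["time_s"],s["eef_pos"],s["joints"],np.abs(s["dq"]).max())
c=ctrl.capture("wrist"); im=c["img"]; cv2.imwrite("pics/w2.png",cv2.resize(im[60:310,150:430,::-1],None,fx=2.8,fy=2.4,interpolation=cv2.INTER_CUBIC) )
cv2.imwrite("pics/w2b.png",cv2.resize(im[60:310,160:420,::-1],None,fx=2.4,fy=2.4,interpolation=cv2.INTER_CUBIC))
pickle.dump((s,c),open("w2.pkl","wb"))
for t in ["housing","cup"]:
    r=ctrl.regions_of("wrist",t); print(t,[(q["score"],q["box"]) for q in r]); pickle.dump(r,open(f"w2_{t}.pkl","wb"))
T=camT(c,s)
```

```text
2.2 [ 505.51176552 -194.75034701  228.02672419] [-0.58520874  0.36490206  1.47955537  0.00256332  1.2964022  -0.59613103] 0.10056854008146546
housing [(0.95, [0.0, 0.5, 193.3, 49.9]), (0.76, [0.0, 155.4, 150.8, 329.0]), (0.57, [187.6, 90.4, 384.1, 281.2])]
cup [(0.67, [230.6, 136.7, 341.0, 253.2])]
```

View pics/w2b.png

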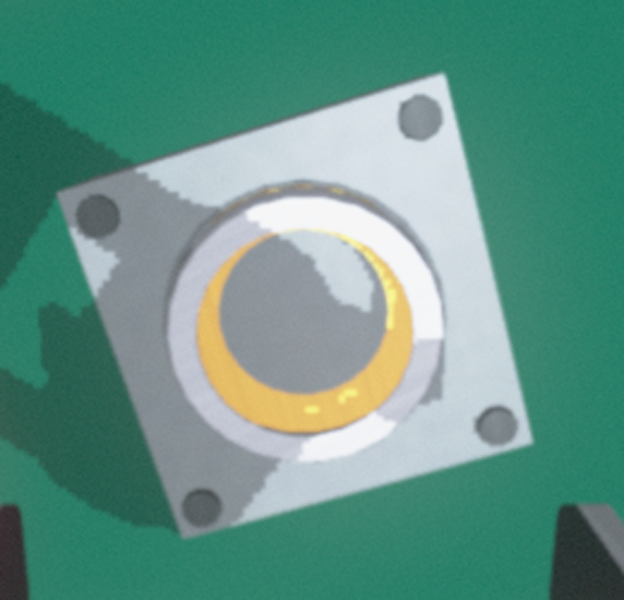

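Run:
```python
from h import *
import pickle
from scipy.optimize import least_squares
s,c=pickle.load(open("w2.pkl","rb")); T=camT(c,s)
f=lambda L:np.array(L)/2.4+[160,60]
co=f([(58,192),(444,73),(532,443),(183,538)]); bo=f([(98,216),(420,117),(496,426),(201,508)])
pc=at_z(c,co,60,T); pb=at_z(c,bo,65,T)
print(pc,pb, np.linalg.norm(np.diff(pc,axis=0),axis=1),np.linalg.norm(np.diff(pb,axis=0),axis=1), pc.mean(0),pb.mean(0))
d=pc[2]-pc[3]; print("yaw",np.arctan2(d[1],d[0]))
# cup region edges
r=pickle.load(open("w2_cup.pkl","rb"))[0]["region"].astype(np.uint8)
cn=max(cv2.findContours(r,cv2.RETR_CCOMP,cv2.CHAIN_APPROX_NONE)[0],key=len)
print(cv2.fitEllipse(cn), r.sum())
# manual outer/inner rim points
out=f([(167,320),(443,320),(305,462),(250,205),(405,232),(190,395),(350,455),(410,412),(305,197)])
inn=f([(305,432),(197,320),(413,330),(230,395),(380,395),(305,229)])
for z in (70,74,78,82):
    def fit(p,z):
        q=at_z(c,p,z,T)[:,:2]
        A=np.c_[2*q,np.ones(len(q))]; x=np.linalg.lstsq(A,(q**2).sum(1),rcond=None)[0]
        rr=np.sqrt(x[2]+x[0]**2+x[1]**2); return x[:2].round(1),rr.round(2),(np.linalg.norm(q-x[:2],axis=1)-rr).round(2)
    print(z,fit(out,z),fit(inn,z))
```

```text
[[ 430.79787339 -154.50418441   60.        ]
 [ 554.81731957 -116.06128592   60.        ]
 [ 593.20965765 -240.85169402   60.        ]
 [ 468.85183797 -279.09699881   60.        ]] [[ 444.60776603 -161.60898414   65.        ]
 [ 547.12617524 -129.59776518   65.        ]
 [ 578.6168364  -232.65287734   65.        ]
 [ 476.15105274 -264.56797107   65.        ]] [129.84097765 130.56269596 130.10599776] [107.39991791 107.75907332 107.32106051] [ 511.91917214 -197.62854079   60.        ] [ 511.6254576  -197.10689943   65.        ]
yaw 0.2983620011827133
((286.4241027832031, 195.05882263183594), (113.0304946899414, 113.95958709716797), 56.72642517089844) 4239
70 (array([ 512.3, -198.9]), np.float64(45.22), array([ 0.58, -0.16,  0.39,  0.39,  0.57, -0.91,  0.45, -0.56, -0.79])) (array([ 512. , -198.3]), np.float64(34.48), array([ 0.74,  1.12,  0.99, -1.17, -0.99, -0.76]))
74 (array([ 512.2, -197.8]), np.float64(44.58), array([ 0.57, -0.16,  0.39,  0.39,  0.56, -0.9 ,  0.45, -0.56, -0.77])) (array([ 511.9, -197.2]), np.float64(34.0), array([ 0.73,  1.1 ,  0.98, -1.16, -0.98, -0.75]))
78 (array([ 512.1, -196.8]), np.float64(43.95), array([ 0.56, -0.15,  0.38,  0.38,  0.55, -0.89,  0.44, -0.55, -0.76])) (array([ 511.8, -196.2]), np.float64(33.51), array([ 0.72,  1.08,  0.96, -1.14, -0.96, -0.74]))
82 (array([ 512. , -195.7]), np.float64(43.31), array([ 0.55, -0.15,  0.38,  0.38,  0.54, -0.87,  0.43, -0.54, -0.75])) (array([ 511.7, -195.1]), np.float64(33.03), array([ 0.71,  1.07,  0.95, -1.12, -0.95, -0.73]))
```

Request:
jog_arm:
  targets:
    - {"offset":[-0.002,-0.004,0.04],"yaw":0}
    - {"offset":[-0.004,-0.01,0.08],"yaw":0}
    - {"offset":[-0.006,-0.016,0.12],"yaw":0}
    - {"offset":[-0.008,-0.022,0.16],"yaw":0}
    - {"offset":[-0.01,-0.027,0.2],"yaw":0}
    - {"offset":[-0.012,-0.027,0.24],"yaw":0}
    - {"offset":[-0.014,-0.027,0.28],"yaw":0}
    - {"offset":[-0.016,-0.027,0.32],"yaw":0}
    - {"offset":[-0.018,-0.027,0.36],"yaw":0}
    - {"offset":[-0.02,-0.027,0.384],"yaw":0}
    - {"offset":[-0.02,-0.027,0.384],"yaw":0}

```text
time_s: 3.27
eef_pos: [479.6, 186.6, 255.2]
ee_rot: [0.707, -0.707, -0.001, 0.001]
force: [-0.8, -0.9, -0.4]
grip_width: 0.998
```

Run:
```python
from rig import ctrl
from h import *
import pickle
s=ctrl.sense(); print(s["time_s"],s["eef_pos"],s["joints"],np.abs(s["dq"]).max())
c=ctrl.capture("wrist"); im=c["img"]; cv2.imwrite("pics/w3.png",im[:,:,::-1])
pickle.dump((s,c),open("w3.pkl","wb"))
for t in ["drift","stand","punch"]:
    r=ctrl.boxes_of("wrist",t); print(t,[(q["score"],q["box"]) for q in r])
```

```text
3.2667 [479.57994478 186.61051188 255.22129727] [1.42677288e-01 2.84777511e-01 1.51709719e+00 9.53032441e-04
 1.33999907e+00 1.39001392e-01] 0.08401136248839312
drift [(0.96, [270.5, 158.0, 309.1, 217.5])]
stand [(0.86, [243.8, 7.4, 344.3, 224.0])]
punch [(0.67, [266.9, 26.6, 319.2, 75.7])]
```

View pics/w3.png

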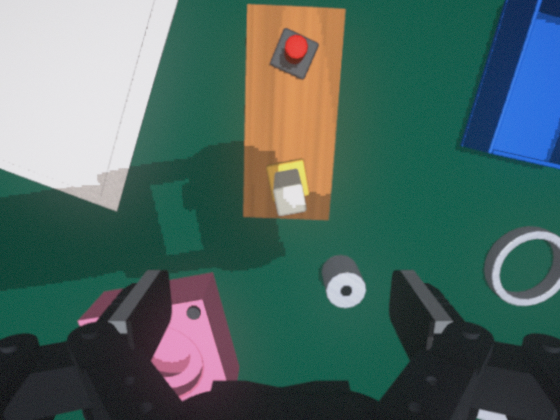

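Run:
```python
from h import *
import pickle
s,c=pickle.load(open("w3.pkl","rb"))
cv2.imwrite("pics/w3c.png",cv2.resize(c["img"][145:230,230:350,::-1],None,fx=6,fy=6,interpolation=cv2.INTER_CUBIC))
```

```text
(no output)
```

View pics/w3c.png

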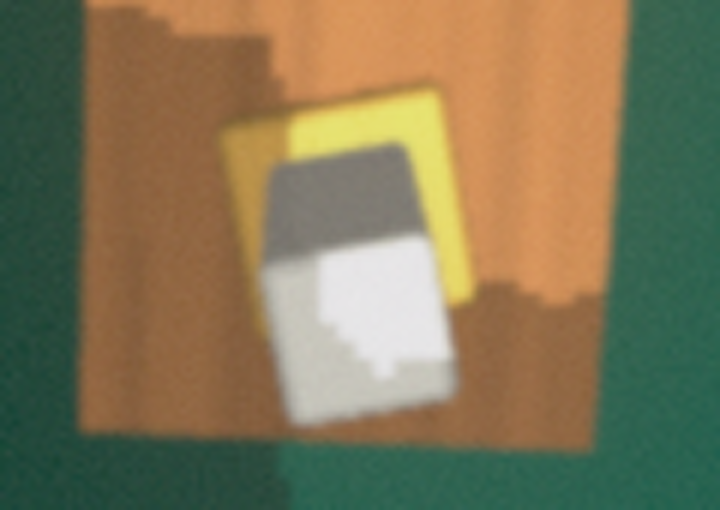

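Run:
```python
from h import *
import pickle
s,c=pickle.load(open("w3.pkl","rb"));T=camT(c,s)
f=lambda L:np.array(L)/6+[230,145]
g=at_z(c,f([(263,267),(428,235),(458,392),(297,425)]),138,T); k=at_z(c,f([(220,125),(438,88),(474,300)]),76,T)
st=at_z(c,[(247,5),(345,9),(329,220),(243.5,217)],68,T)
for p in (g,k,st): print(p.round(1),np.linalg.norm(np.diff(p,axis=0),axis=1).round(1))
print("grip c",g.mean(0),"collar c",(k[0]+k[2])/2,"stand c",st.mean(0))
for p in (g,k): d=p[1]-p[0]; print(np.arctan2(d[1],d[0]), np.arctan2(*(p[1]-p[2])[:2]))
R0=Rq(s["ee_rot"]);print(R0.round(3))
```

```text
[[475.8 199.6 138. ]
 [494.2 203.3 138. ]
 [498.  185.1 138. ]
 [479.7 181.1 138. ]] [18.8 18.6 18.7]
[[468.9 204.9  76. ]
 [498.8 210.2  76. ]
 [504.5 180.2  76. ]] [30.4 30.5]
[[454.2 328.3  68. ]
 [529.5 325.8  68. ]
 [523.4 155.5  68. ]
 [447.9 158.   68. ]] [ 75.3 170.5  75.6]
grip c [486.93884747 192.26750991 138.        ] collar c [486.70975984 192.56797726  76.        ] stand c [488.76398138 241.87736503  68.        ]
0.1997933394981797 -0.20319648056853518
0.17284095925390935 -0.18690118186822613
[[ 1.    -0.    -0.003]
 [ 0.003  0.001  1.   ]
 [-0.    -1.     0.001]]
```

Request:
jog_arm:
  targets:
    - {"offset":[0.0073,0,0.0055],"yaw":-0.1}
    - {"offset":[0.0073,0.03,0.0055],"yaw":-0.19}
    - {"offset":[0.0073,0.06,0.0055],"yaw":-0.19}
    - {"offset":[0.0073,0.09,0.0055],"yaw":-0.19}
    - {"offset":[0.0073,0.12,0.0055],"yaw":-0.19}
    - {"offset":[0.0073,0.135,0.0055],"yaw":-0.19}
    - {"offset":[0.0073,0.147,0.0055],"yaw":-0.19}
    - {"offset":[0.0073,0.147,0.0055],"yaw":-0.19}
    - {"offset":[0.0073,0.147,0.0055],"yaw":-0.19}

```text
time_s: 4.22
eef_pos: [488.1, 186.9, 108.3]
ee_rot: [-0.704, 0.704, 0.066, -0.066]
force: [0.9, 0.4, 0.2]
grip_width: 1.001
```

Run:
```python
from rig import ctrl
from h import *
s=ctrl.sense(); print(s["time_s"],s["eef_pos"],s["force"],Rq(s["ee_rot"]).round(3))
c=ctrl.capture("wrist"); im=c["img"]; cv2.imwrite("pics/w4.png",im[:,:,::-1])
```

```text
4.2167 [488.06997283 186.90299472 108.2725758 ] [0.87254259 0.3562294  0.16046802] [[ 0.983 -0.001 -0.186]
 [ 0.186 -0.     0.983]
 [-0.001 -1.    -0.   ]]
```

View pics/w4.png

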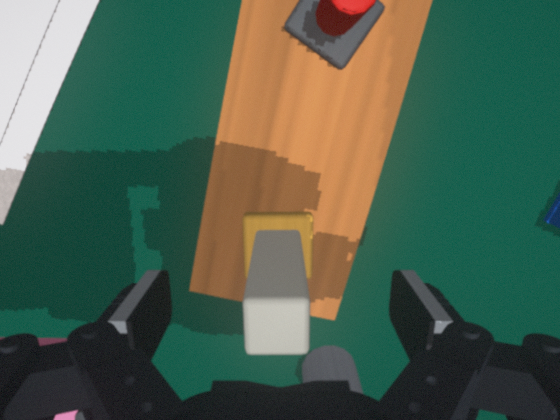

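Run:
```python
from rig import ctrl
from h import *
s=ctrl.sense(); print(s["time_s"],s["eef_pos"])
c=ctrl.capture("wrist");T=camT(c,s)
g=at_z(c,[(245,297),(308,297),(309,353),(246,353)],138,T);print(g,g.mean(0), (g.mean(0)-s["eef_pos"])@Rq(s["ee_rot"]))
k=at_z(c,[(244,213),(312,213)],76,T);print(k)
```

```text
4.2667 [488.43235236 187.19942934 108.93946188]
[[475.9248763  200.33588574 138.        ]
 [494.1159762  203.7830125  138.        ]
 [498.5165425  184.67336946 138.        ]
 [479.32044809 181.03672661 138.        ]] [486.96946077 192.45724858 138.        ] [ -0.44206198 -29.06237016   5.42980782]
[[468.96760936 205.98065943  76.        ]
 [498.85095613 211.64032551  76.        ]]
```

Request:
jog_arm:
  targets:
    - {"offset":[-0.0005,0,0.003],"yaw":0}
    - {"offset":[-0.0005,0.001,0.0055],"yaw":0}
    - {"offset":[-0.0005,0.001,0.0055],"yaw":0}
    - {"offset":[-0.0005,0.001,0.0055],"yaw":0}

```text
time_s: 4.65
eef_pos: [487.0, 193.0, 108.5]
ee_rot: [-0.704, 0.704, 0.067, -0.066]
force: [0.1, -0.1, -0.0]
grip_width: 1.0
```

Request:
jog_arm:
  targets:
    - {"offset":[0,0,0],"yaw":0}
    - {"offset":[0,0,0],"yaw":0}
    - {"offset":[0,0,0],"yaw":0}
    - {"offset":[0,0,0],"yaw":0}
    - {"offset":[0,0,0],"yaw":0}
    - {"offset":[0,0,0],"yaw":0}
    - {"offset":[0,0,0],"yaw":0}
    - {"offset":[0,0,0],"yaw":0}
    - {"offset":[0,0,0],"yaw":0}
    - {"offset":[0,0,0],"yaw":0}
  fingers: 0.012
  grip_force: 70

```text
time_s: 5.48
eef_pos: [487.0, 193.0, 108.5]
ee_rot: [-0.704, 0.704, 0.067, -0.066]
force: [-0.8, -0.1, 2.0]
grip_width: 0.223
```

Request:
jog_arm:
  targets:
    - {"offset":[0,-0.01,0],"yaw":0}
    - {"offset":[0,-0.03,0],"yaw":0}
    - {"offset":[0,-0.05,0],"yaw":0}
    - {"offset":[0,-0.07,0],"yaw":0}
    - {"offset":[0,-0.09,0],"yaw":0}
    - {"offset":[0,-0.105,0],"yaw":0}
    - {"offset":[0,-0.105,0],"yaw":0}
    - {"offset":[0,-0.105,0],"yaw":0}
    - {"offset":[0,-0.105,0],"yaw":0}

```text
time_s: 6.23
eef_pos: [486.3, 192.9, 212.5]
ee_rot: [-0.704, 0.704, 0.066, -0.067]
force: [0.0, -0.1, -3.5]
grip_width: 0.226
```

Run:
```python
from rig import ctrl
from h import *
s=ctrl.sense(); print(s["time_s"],s["eef_pos"],s["force"],s["joints"],np.abs(s["dq"]).max(),Rq(s["ee_rot"]).round(3))
c=ctrl.capture("wrist"); im=c["img"]; cv2.imwrite("pics/w5.png",im[:,:,::-1])
c=ctrl.capture("scene"); im=c["img"]; cv2.imwrite("pics/s5.png",cv2.resize(im[130:290,260:460,::-1],None,fx=3.5,fy=3.5))
```

```text
6.2333 [486.3107641  192.8923421  212.47230738] [ 0.03102584 -0.05480597 -3.48541277] [ 1.53559829e-01  3.39411927e-01  1.55777159e+00 -2.75125985e-04
  1.24458563e+00 -3.47071003e-02] 0.010728461935121364 [[ 0.982 -0.    -0.187]
 [ 0.187 -0.     0.982]
 [-0.    -1.    -0.   ]]
```

View pics/w5.png

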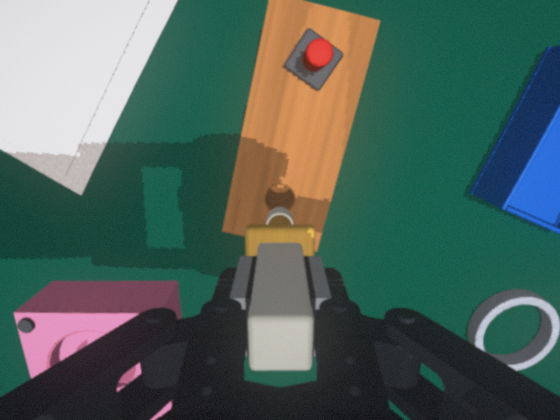

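View pics/s5.png

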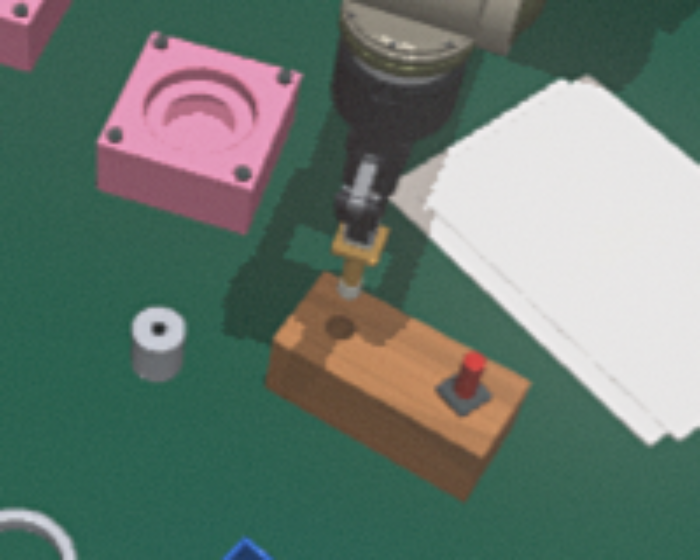

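Request:
jog_arm:
  targets:
    - {"offset":[-0.005,0,-0.035],"yaw":0}
    - {"offset":[-0.01,0,-0.07],"yaw":0}
    - {"offset":[-0.015,0,-0.105],"yaw":0}
    - {"offset":[-0.02,0,-0.14],"yaw":0}
    - {"offset":[-0.025,0,-0.175],"yaw":0}
    - {"offset":[-0.03,0,-0.21],"yaw":0}
    - {"offset":[-0.035,0,-0.245],"yaw":0}
    - {"offset":[-0.04,0,-0.28],"yaw":0}
    - {"offset":[-0.044,0,-0.315],"yaw":0}
    - {"offset":[-0.048,0,-0.347],"yaw":0}
    - {"offset":[-0.048,0.003,-0.347],"yaw":0}
    - {"offset":[-0.048,0.003,-0.347],"yaw":0}

```text
time_s: 7.33
eef_pos: [503.6, -158.0, 207.9]
ee_rot: [0.705, -0.704, -0.065, 0.067]
force: [1.1, -0.3, -3.5]
grip_width: 0.225
```

Request:
jog_arm:
  targets:
    - {"offset":[0,0,0],"yaw":0}
    - {"offset":[0,0,0],"yaw":0}
    - {"offset":[0,0,0],"yaw":0}

```text
time_s: 7.58
eef_pos: [503.6, -157.1, 207.8]
ee_rot: [0.705, -0.703, -0.065, 0.067]
force: [0.2, 0.5, -1.7]
grip_width: 0.226
```

```bash
cat > st.py <<'E'
from rig import ctrl
from h import *
import sys
s=ctrl.sense(); Rm=Rq(s["ee_rot"]); 
C=np.array([511.8,-197.3,0]); tip=s["eef_pos"]+Rm@np.array([0,102.5,-0.5]); rel=(tip-C)@Rm
print("t %.2f"%s["time_s"],"tcp",s["eef_pos"].round(2),"F",s["force"].round(2),"tipz %.2f"%tip[2],"tip rel x %.1f z %.1f"%(rel[0],rel[2]),"dq",np.abs(s["dq"]).max().round(3),"tau",s["wrist_torque"].round(3))
if len(sys.argv)>1:
    for n in sys.argv[2:]:
        c=ctrl.capture(n); cv2.imwrite(f"pics/{n}{sys.argv[1]}.png",c["img"][:,:,::-1] if n=="wrist" else cv2.resize(c["img"][{"scene":slice(90,230),"top":slice(180,290)}[n],{"scene":slice(140,340),"top":slice(280,420)}[n],::-1],None,fx=4,fy=4,interpolation=cv2.INTER_CUBIC))
E
python3 st.py 6 wrist scene
```

```text
t 7.58 tcp [ 503.61 -157.07  207.84] F [ 0.19  0.46 -1.66] tipz 105.34 tip rel x -1.2 z 41.0 dq 0.006 tau [-0.041 -0.035 -0.028]
```

View pics/wrist6.png

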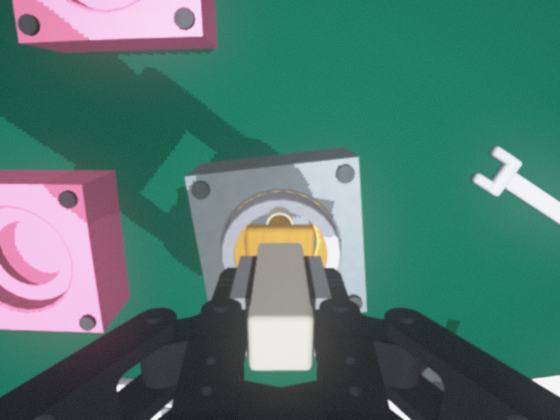

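View pics/scene6.png

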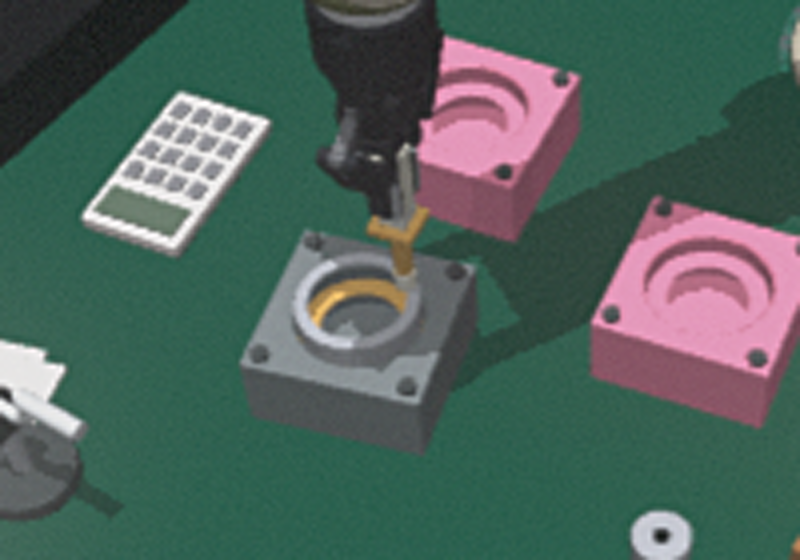

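Request:
jog_arm:
  targets:
    - {"offset":[0.001,0.005,-0.001],"yaw":0}
    - {"offset":[0.001,0.01,-0.001],"yaw":0}
    - {"offset":[0.001,0.014,-0.001],"yaw":0}
    - {"offset":[0.001,0.017,-0.001],"yaw":0}
    - {"offset":[0.001,0.017,-0.001],"yaw":0}

```text
time_s: 8.1
eef_pos: [504.5, -157.9, 190.1]
ee_rot: [0.705, -0.703, -0.065, 0.067]
force: [-0.2, 0.3, -2.4]
grip_width: 0.228
```

```bash
python3 st.py 7 wrist scene
```

```text
t 8.10 tcp [ 504.51 -157.86  190.13] F [-0.22  0.32 -2.4 ] tipz 87.63 tip rel x -0.5 z 40.1 dq 0.016 tau [-0.022 -0.012 -0.011]
```

View pics/scene7.png

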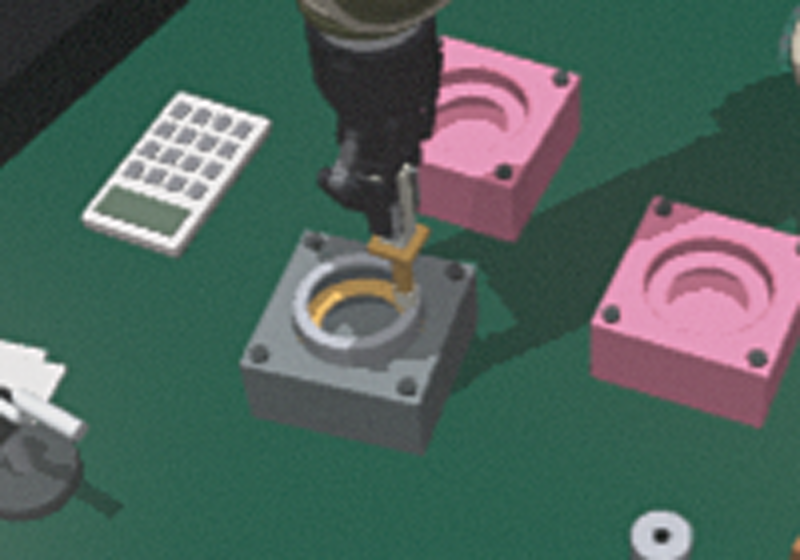

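View pics/wrist7.png

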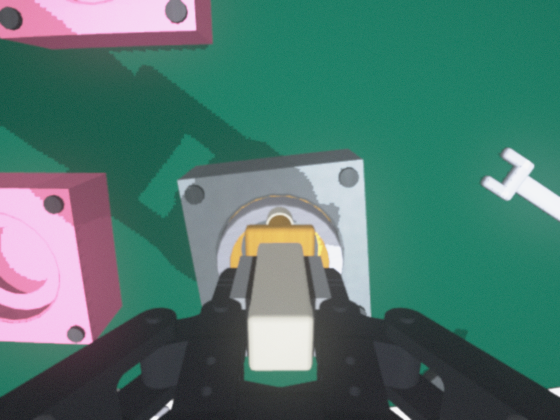

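Request:
jog_arm:
  targets:
    - {"offset":[0,0.001,0],"yaw":0}
    - {"offset":[0,0.002,0],"yaw":0}
    - {"offset":[0,0.002,0],"yaw":0}

```text
time_s: 8.45
eef_pos: [504.8, -158.1, 188.9]
ee_rot: [0.705, -0.704, -0.065, 0.067]
force: [-0.5, 0.4, -1.9]
grip_width: 0.225
```

Request:
jog_arm:
  targets:
    - {"offset":[0,0.001,0],"yaw":0}
    - {"offset":[0,0.002,0],"yaw":0}
    - {"offset":[0,0.002,0],"yaw":0}

```text
time_s: 8.7
eef_pos: [504.7, -158.0, 186.6]
ee_rot: [0.705, -0.703, -0.065, 0.067]
force: [-0.5, -1.1, -2.4]
grip_width: 0.22
```

Request:
jog_arm:
  targets:
    - {"offset":[0,0.001,0],"yaw":0}
    - {"offset":[0,0.002,0],"yaw":0}
    - {"offset":[0,0.002,0],"yaw":0}

```text
time_s: 8.95
eef_pos: [504.6, -158.0, 184.4]
ee_rot: [0.705, -0.703, -0.065, 0.067]
force: [-0.2, -0.7, -2.1]
grip_width: 0.226
```

Request:
jog_arm:
  targets:
    - {"offset":[0,0.001,0],"yaw":0}
    - {"offset":[0,0.002,0],"yaw":0}
    - {"offset":[0,0.002,0],"yaw":0}

```text
time_s: 9.2
eef_pos: [504.5, -157.9, 182.2]
ee_rot: [0.705, -0.703, -0.065, 0.067]
force: [-0.6, -0.7, -3.5]
grip_width: 0.222
```

Request:
jog_arm:
  targets:
    - {"offset":[0,0.001,0],"yaw":0}
    - {"offset":[0,0.002,0],"yaw":0}
    - {"offset":[0,0.002,0],"yaw":0}

```text
time_s: 9.45
eef_pos: [504.4, -157.9, 179.9]
ee_rot: [0.705, -0.703, -0.064, 0.067]
force: [0.5, -0.4, -1.3]
grip_width: 0.226
```

Request:
jog_arm:
  targets:
    - {"offset":[0,0.001,0],"yaw":0}
    - {"offset":[0,0.001,0],"yaw":0}

```text
time_s: 9.62
eef_pos: [504.5, -158.0, 179.1]
ee_rot: [0.705, -0.703, -0.065, 0.067]
force: [0.1, 0.2, -0.4]
grip_width: 0.224
```

Request:
jog_arm:
  targets:
    - {"offset":[0,0.001,0],"yaw":0}
    - {"offset":[0,0.001,0],"yaw":0}

```text
time_s: 9.78
eef_pos: [504.6, -158.0, 178.7]
ee_rot: [0.705, -0.703, -0.065, 0.067]
force: [-1.0, 0.7, 5.2]
grip_width: 0.223
```

Request:
jog_arm:
  targets:
    - {"offset":[0,-0.007,0],"yaw":0}
    - {"offset":[0.02,-0.008,-0.02],"yaw":0}
    - {"offset":[0.04,-0.008,-0.04],"yaw":0}
    - {"offset":[0.04,-0.006,-0.04],"yaw":0}
    - {"offset":[0.04,-0.004,-0.04],"yaw":0}
    - {"offset":[0.04,-0.004,-0.04],"yaw":0}

```text
time_s: 10.28
eef_pos: [550.8, -189.5, 181.9]
ee_rot: [0.705, -0.703, -0.064, 0.068]
force: [-0.4, 0.6, -2.4]
grip_width: 0.226
```

```bash
python3 st.py 8 wrist
```

```text
t 10.28 tcp [ 550.84 -189.51  181.89] F [-0.37  0.55 -2.38] tipz 79.39 tip rel x 39.0 z 0.5 dq 0.018 tau [ 0.028  0.002 -0.019]
```

View pics/wrist8.png

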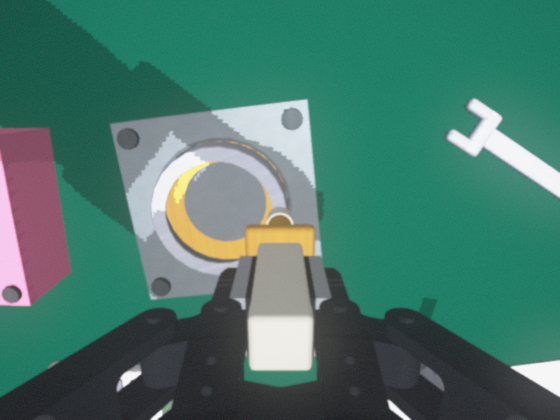

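Request:
jog_arm:
  targets:
    - {"offset":[0,0.001,0],"yaw":0}
    - {"offset":[0,0.001,0],"yaw":0}

```text
time_s: 10.5
eef_pos: [550.4, -189.0, 181.4]
ee_rot: [0.705, -0.703, -0.065, 0.068]
force: [0.3, 0.2, -2.8]
grip_width: 0.223
```

Request:
jog_arm:
  targets:
    - {"offset":[0,0.001,0],"yaw":0}
    - {"offset":[0,0.001,0],"yaw":0}

```text
time_s: 10.67
eef_pos: [550.2, -188.7, 180.4]
ee_rot: [0.705, -0.703, -0.065, 0.068]
force: [-0.1, -0.9, -1.9]
grip_width: 0.221
```

Request:
jog_arm:
  targets:
    - {"offset":[0,0.001,0],"yaw":0}
    - {"offset":[0,0.001,0],"yaw":0}

```text
time_s: 10.83
eef_pos: [550.1, -188.7, 179.3]
ee_rot: [0.705, -0.703, -0.065, 0.068]
force: [-0.1, -1.0, -2.8]
grip_width: 0.224
```

Request:
jog_arm:
  targets:
    - {"offset":[0,0.001,0],"yaw":0}
    - {"offset":[0,0.001,0],"yaw":0}

```text
time_s: 11.0
eef_pos: [550.0, -188.6, 178.1]
ee_rot: [0.705, -0.703, -0.065, 0.068]
force: [-0.3, -0.4, -1.6]
grip_width: 0.228
```

Request:
jog_arm:
  targets:
    - {"offset":[0,0.001,0],"yaw":0}
    - {"offset":[0,0.001,0],"yaw":0}

```text
time_s: 11.17
eef_pos: [550.1, -188.7, 177.6]
ee_rot: [0.705, -0.703, -0.065, 0.068]
force: [-0.8, 0.6, 2.4]
grip_width: 0.227
```

Request:
jog_arm:
  targets:
    - {"offset":[0,-0.006,0],"yaw":0}
    - {"offset":[-0.02,-0.009,-0.02],"yaw":0}
    - {"offset":[-0.039,-0.009,-0.041],"yaw":0}
    - {"offset":[-0.039,-0.007,-0.041],"yaw":0}
    - {"offset":[-0.039,-0.005,-0.041],"yaw":0}
    - {"offset":[-0.039,-0.004,-0.041],"yaw":0}

```text
time_s: 11.67
eef_pos: [519.5, -236.0, 181.5]
ee_rot: [0.705, -0.703, -0.065, 0.068]
force: [-0.4, 0.2, -1.8]
grip_width: 0.224
```

```bash
python3 st.py 9 wrist scene
```

```text
t 11.67 tcp [ 519.53 -236.    181.48] F [-0.41  0.17 -1.79] tipz 78.98 tip rel x -0.3 z -39.4 dq 0.025 tau [ 0.009 -0.023 -0.03 ]
```

View pics/scene9.png

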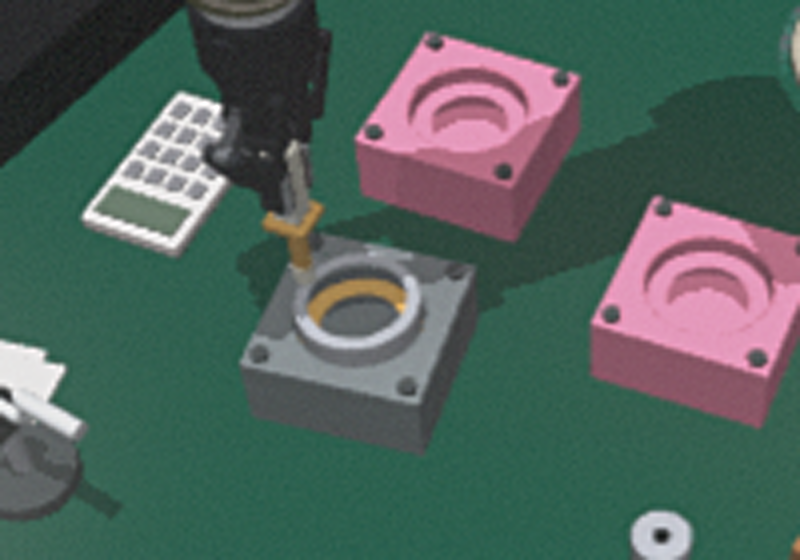

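Tip hovers over the far (−y) rim. Probe C.

Request:
jog_arm:
  targets:
    - {"offset":[0,0.001,0],"yaw":0}
    - {"offset":[0,0.001,0],"yaw":0}

```text
time_s: 11.93
eef_pos: [520.0, -234.9, 180.3]
ee_rot: [0.705, -0.703, -0.065, 0.069]
force: [0.3, 0.3, -2.0]
grip_width: 0.228
```

Request:
jog_arm:
  targets:
    - {"offset":[0,0.001,0],"yaw":0}
    - {"offset":[0,0.001,0],"yaw":0}

```text
time_s: 12.1
eef_pos: [520.1, -234.5, 179.0]
ee_rot: [0.705, -0.703, -0.065, 0.069]
force: [0.3, 0.1, -1.9]
grip_width: 0.226
```

Request:
jog_arm:
  targets:
    - {"offset":[0,0.001,0],"yaw":0}
    - {"offset":[0,0.001,0],"yaw":0}

```text
time_s: 12.27
eef_pos: [520.1, -234.4, 177.8]
ee_rot: [0.705, -0.703, -0.065, 0.069]
force: [-0.7, -0.2, -2.8]
grip_width: 0.226
```

Request:
jog_arm:
  targets:
    - {"offset":[0,0.001,0],"yaw":0}
    - {"offset":[0,0.001,0],"yaw":0}

```text
time_s: 12.43
eef_pos: [520.1, -234.4, 176.7]
ee_rot: [0.705, -0.703, -0.065, 0.069]
force: [0.5, -0.3, -1.4]
grip_width: 0.225
```

Request:
jog_arm:
  targets:
    - {"offset":[0,0.001,-0.001],"yaw":0}
    - {"offset":[0,0.001,-0.001],"yaw":0}

```text
time_s: 12.6
eef_pos: [520.3, -235.1, 176.2]
ee_rot: [0.706, -0.702, -0.065, 0.069]
force: [-0.3, 3.1, 3.9]
grip_width: 0.227
```

Request:
jog_arm:
  targets:
    - {"offset":[0,0.001,0],"yaw":0}
    - {"offset":[0,0.001,0],"yaw":0}

```text
time_s: 12.77
eef_pos: [520.4, -235.0, 176.0]
ee_rot: [0.705, -0.702, -0.066, 0.069]
force: [-2.1, 1.9, 6.1]
grip_width: 0.225
```

Request:
jog_arm:
  targets:
    - {"offset":[0,-0.006,0],"yaw":0}
    - {"offset":[-0.001,-0.009,0.026],"yaw":0}
    - {"offset":[-0.001,-0.009,0.053],"yaw":0}
    - {"offset":[-0.001,-0.009,0.079],"yaw":0}
    - {"offset":[-0.001,-0.006,0.079],"yaw":0}
    - {"offset":[-0.001,-0.005,0.079],"yaw":0}
    - {"offset":[-0.001,-0.004,0.079],"yaw":0}

```text
time_s: 13.35
eef_pos: [504.7, -158.2, 180.4]
ee_rot: [0.705, -0.703, -0.066, 0.069]
force: [0.0, -0.4, -1.4]
grip_width: 0.223
```

```bash
python3 st.py
```

```text
t 13.35 tcp [ 504.71 -158.19  180.44] F [ 0.05 -0.42 -1.42] tipz 77.94 tip rel x -0.2 z 40.0 dq 0.026 tau [-0.017 -0.025  0.016]
```

Request:
jog_arm:
  targets:
    - {"offset":[0,0.001,0],"yaw":0}
    - {"offset":[0,0.002,0],"yaw":0}
    - {"offset":[0,0.003,0],"yaw":0}
    - {"offset":[0,0.0035,0],"yaw":0}
    - {"offset":[0,0.0035,0],"yaw":0}

```text
time_s: 13.77
eef_pos: [505.0, -159.0, 177.9]
ee_rot: [0.705, -0.703, -0.066, 0.068]
force: [-1.7, 0.5, 7.9]
grip_width: 0.228
```

Request:
jog_arm:
  targets:
    - {"offset":[0,0.001,0],"yaw":0}
    - {"offset":[0,0.002,0],"yaw":0}
    - {"offset":[0,0.002,0],"yaw":0}
    - {"offset":[0,0.002,0],"yaw":0}

```text
time_s: 14.1
eef_pos: [505.1, -159.4, 176.8]
ee_rot: [0.705, -0.703, -0.066, 0.068]
force: [-2.3, 2.5, 6.9]
grip_width: 0.223
```

Request:
jog_arm:
  targets:
    - {"offset":[0,-0.005,0],"yaw":0}
    - {"offset":[0,-0.007,-0.026],"yaw":0}
    - {"offset":[0,-0.007,-0.052],"yaw":0}
    - {"offset":[0,-0.006,-0.079],"yaw":0}
    - {"offset":[0,-0.004,-0.079],"yaw":0}
    - {"offset":[0,-0.002,-0.079],"yaw":0}
    - {"offset":[0,-0.001,-0.079],"yaw":0}
    - {"offset":[0,0,-0.079],"yaw":0}
    - {"offset":[0,0.001,-0.079],"yaw":0}
    - {"offset":[0,0.002,-0.079],"yaw":0}
    - {"offset":[0,0.003,-0.079],"yaw":0}
    - {"offset":[0,0.003,-0.079],"yaw":0}

```text
time_s: 15.1
eef_pos: [520.1, -236.7, 174.4]
ee_rot: [0.705, -0.703, -0.066, 0.067]
force: [-1.7, 0.1, 3.7]
grip_width: 0.224
```

```bash
python3 st.py
```

```text
t 15.10 tcp [ 520.09 -236.67  174.41] F [-1.68  0.06  3.71] tipz 71.91 tip rel x 0.4 z -40.3 dq 0.002 tau [0.371 0.384 0.045]
```

Request:
jog_arm:
  targets:
    - {"offset":[0,-0.006,0],"yaw":0}
    - {"offset":[-0.02,-0.008,0.02],"yaw":0}
    - {"offset":[-0.04,-0.007,0.04],"yaw":0}
    - {"offset":[-0.04,-0.005,0.04],"yaw":0}
    - {"offset":[-0.04,-0.003,0.04],"yaw":0}
    - {"offset":[-0.04,-0.002,0.04],"yaw":0}
    - {"offset":[-0.04,-0.001,0.04],"yaw":0}
    - {"offset":[-0.04,0,0.04],"yaw":0}
    - {"offset":[-0.04,0.001,0.04],"yaw":0}
    - {"offset":[-0.04,0.0015,0.04],"yaw":0}
    - {"offset":[-0.04,0.0015,0.04],"yaw":0}

```text
time_s: 16.02
eef_pos: [473.9, -205.5, 174.1]
ee_rot: [0.704, -0.704, -0.066, 0.067]
force: [-1.5, 0.5, 6.7]
grip_width: 0.226
```

```bash
python3 st.py 10 wrist scene
```

```text
t 16.02 tcp [ 473.94 -205.52  174.08] F [-1.55  0.51  6.7 ] tipz 71.58 tip rel x -38.9 z -1.3 dq 0.002 tau [ 0.292  0.538 -0.048]
```

View pics/wrist10.png

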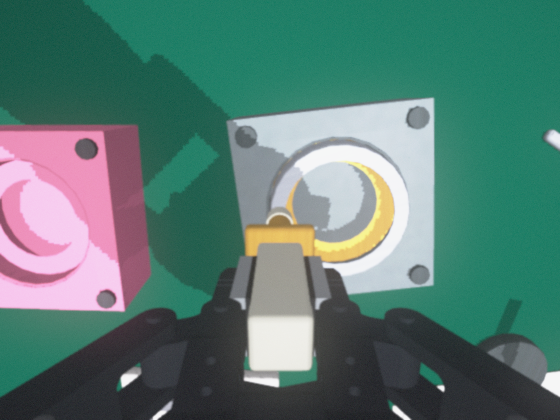

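View pics/scene10.png

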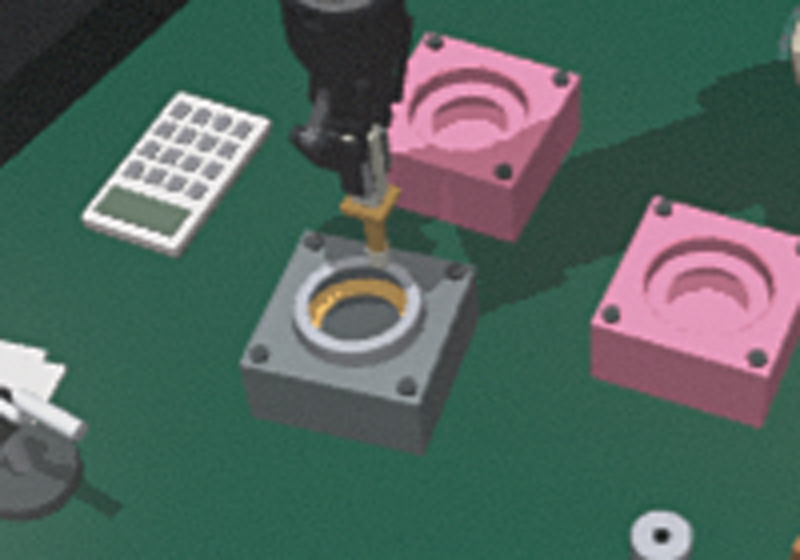

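Request:
jog_arm:
  targets:
    - {"offset":[0,-0.006,0],"yaw":0}
    - {"offset":[0.026,-0.008,0.001],"yaw":0}
    - {"offset":[0.053,-0.008,0.001],"yaw":0}
    - {"offset":[0.079,-0.007,0.001],"yaw":0}
    - {"offset":[0.079,-0.005,0.001],"yaw":0}
    - {"offset":[0.079,-0.003,0.001],"yaw":0}
    - {"offset":[0.079,-0.002,0.001],"yaw":0}
    - {"offset":[0.079,-0.001,0.001],"yaw":0}
    - {"offset":[0.079,0,0.001],"yaw":0}
    - {"offset":[0.079,0.001,0.001],"yaw":0}
    - {"offset":[0.079,0.0017,0.001],"yaw":0}
    - {"offset":[0.079,0.0017,0.001],"yaw":0}

```text
time_s: 17.12
eef_pos: [551.1, -190.0, 173.7]
ee_rot: [0.704, -0.704, -0.067, 0.067]
force: [-2.4, 0.2, 6.2]
grip_width: 0.223
```

```bash
python3 st.py
```

```text
t 17.12 tcp [ 551.12 -190.04  173.66] F [-2.43  0.22  6.19] tipz 71.16 tip rel x 40.0 z -0.7 dq 0.003 tau [ 0.247  0.713 -0.047]
```

Request:
jog_arm:
  targets:
    - {"offset":[0,-0.006,0],"yaw":0}
    - {"offset":[-0.02,-0.008,0.02],"yaw":0}
    - {"offset":[-0.04,-0.007,0.041],"yaw":0}
    - {"offset":[-0.04,-0.005,0.041],"yaw":0}
    - {"offset":[-0.04,-0.003,0.041],"yaw":0}
    - {"offset":[-0.04,-0.002,0.041],"yaw":0}
    - {"offset":[-0.04,-0.001,0.041],"yaw":0}
    - {"offset":[-0.04,0,0.041],"yaw":0}
    - {"offset":[-0.04,0.001,0.041],"yaw":0}
    - {"offset":[-0.04,0.002,0.041],"yaw":0}
    - {"offset":[-0.04,0.0022,0.041],"yaw":0}
    - {"offset":[-0.04,0.0022,0.041],"yaw":0}

```text
time_s: 18.12
eef_pos: [504.8, -157.8, 172.5]
ee_rot: [-0.704, 0.704, 0.067, -0.066]
force: [-3.0, 1.6, 8.5]
grip_width: 0.223
```

```bash
python3 st.py
```

```text
t 18.12 tcp [ 504.8  -157.8   172.52] F [-2.96  1.61  8.54] tipz 70.02 tip rel x 0.7 z 39.5 dq 0.001 tau [ 0.324  0.679 -0.043]
```

Request:
jog_arm:
  targets:
    - {"offset":[0,-0.005,0],"yaw":0}
    - {"offset":[0,-0.007,-0.026],"yaw":0}
    - {"offset":[0,-0.007,-0.052],"yaw":0}
    - {"offset":[0,-0.006,-0.079],"yaw":0}
    - {"offset":[0,-0.004,-0.079],"yaw":0}
    - {"offset":[0,-0.002,-0.079],"yaw":0}
    - {"offset":[0,-0.001,-0.079],"yaw":0}
    - {"offset":[0,0,-0.079],"yaw":0}
    - {"offset":[0,0.001,-0.079],"yaw":0}
    - {"offset":[0,0.002,-0.079],"yaw":0}
    - {"offset":[0,0.002,-0.079],"yaw":0}

```text
time_s: 19.03
eef_pos: [519.8, -235.0, 171.1]
ee_rot: [-0.704, 0.704, 0.067, -0.066]
force: [-0.9, 1.8, 1.9]
grip_width: 0.224
```

```bash
python3 st.py
```

```text
t 19.03 tcp [ 519.76 -234.98  171.1 ] F [-0.89  1.82  1.9 ] tipz 68.60 tip rel x 1.0 z -39.2 dq 0.004 tau [0.339 0.162 0.002]
```

Request:
jog_arm:
  targets:
    - {"offset":[0,-0.006,0],"yaw":0}
    - {"offset":[-0.02,-0.008,0.02],"yaw":0}
    - {"offset":[-0.041,-0.007,0.039],"yaw":0}
    - {"offset":[-0.041,-0.005,0.039],"yaw":0}
    - {"offset":[-0.041,-0.003,0.039],"yaw":0}
    - {"offset":[-0.041,-0.002,0.039],"yaw":0}
    - {"offset":[-0.041,-0.001,0.039],"yaw":0}
    - {"offset":[-0.041,0,0.039],"yaw":0}
    - {"offset":[-0.041,0.001,0.039],"yaw":0}
    - {"offset":[-0.041,0.001,0.039],"yaw":0}

```text
time_s: 19.87
eef_pos: [472.8, -205.0, 171.2]
ee_rot: [-0.703, 0.705, 0.068, -0.066]
force: [-2.8, 0.8, 9.4]
grip_width: 0.227
```

```bash
python3 st.py
```

```text
t 19.87 tcp [ 472.82 -204.96  171.15] F [-2.77  0.77  9.39] tipz 68.66 tip rel x -39.4 z -1.1 dq 0.002 tau [0.295 0.738 0.028]
```

Request:
jog_arm:
  targets:
    - {"offset":[0,-0.006,0],"yaw":0}
    - {"offset":[0.026,-0.008,0.001],"yaw":0}
    - {"offset":[0.053,-0.008,0.001],"yaw":0}
    - {"offset":[0.079,-0.007,0.001],"yaw":0}
    - {"offset":[0.079,-0.005,0.001],"yaw":0}
    - {"offset":[0.079,-0.003,0.001],"yaw":0}
    - {"offset":[0.079,-0.002,0.001],"yaw":0}
    - {"offset":[0.079,-0.001,0.001],"yaw":0}
    - {"offset":[0.079,0,0.001],"yaw":0}
    - {"offset":[0.079,0.001,0.001],"yaw":0}
    - {"offset":[0.079,0.0015,0.001],"yaw":0}
    - {"offset":[0.079,0.0015,0.001],"yaw":0}

```text
time_s: 20.87
eef_pos: [550.0, -189.4, 171.3]
ee_rot: [-0.703, 0.705, 0.068, -0.065]
force: [-2.5, 2.2, 7.4]
grip_width: 0.224
```

```bash
python3 st.py 11 wrist scene
```

```text
t 20.87 tcp [ 550.01 -189.39  171.25] F [-2.46  2.17  7.44] tipz 68.76 tip rel x 39.5 z -0.4 dq 0.002 tau [0.401 0.755 0.005]
```

View pics/wrist11.png

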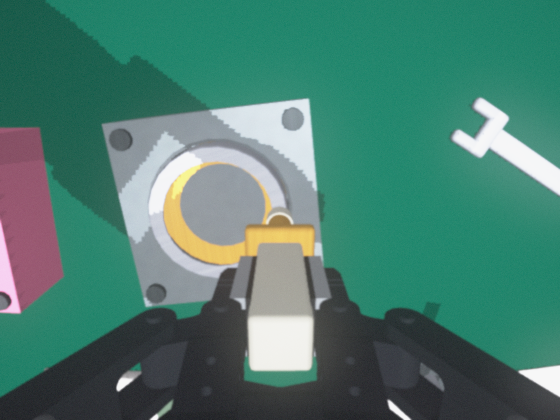

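Request:
jog_arm:
  targets:
    - {"offset":[0,-0.006,0],"yaw":0}
    - {"offset":[-0.02,-0.008,0.02],"yaw":0}
    - {"offset":[-0.039,-0.007,0.041],"yaw":0}
    - {"offset":[-0.039,-0.005,0.041],"yaw":0}
    - {"offset":[-0.039,-0.003,0.041],"yaw":0}
    - {"offset":[-0.039,-0.002,0.041],"yaw":0}
    - {"offset":[-0.039,-0.001,0.041],"yaw":0}
    - {"offset":[-0.039,0,0.041],"yaw":0}
    - {"offset":[-0.039,0.001,0.041],"yaw":0}
    - {"offset":[-0.039,0.002,0.041],"yaw":0}
    - {"offset":[-0.039,0.0022,0.041],"yaw":0}
    - {"offset":[-0.039,0.0022,0.041],"yaw":0}

```text
time_s: 21.97
eef_pos: [504.7, -157.0, 170.5]
ee_rot: [-0.703, 0.705, 0.068, -0.065]
force: [-3.5, 2.8, 12.8]
grip_width: 0.22
```

```bash
python3 st.py
```

```text
t 21.97 tcp [ 504.7  -157.02  170.54] F [-3.53  2.8  12.84] tipz 68.05 tip rel x 1.3 z 39.6 dq 0.001 tau [ 0.502  1.107 -0.006]
```

Request:
jog_arm:
  targets:
    - {"offset":[0,0.001,0],"yaw":0}
    - {"offset":[0,0.0018,0],"yaw":0}
    - {"offset":[0,0.0018,0],"yaw":0}
    - {"offset":[0,0.0018,0],"yaw":0}

```text
time_s: 22.3
eef_pos: [505.2, -157.4, 170.5]
ee_rot: [-0.702, 0.706, 0.069, -0.065]
force: [-5.4, 3.3, 15.0]
grip_width: 0.221
```

Request:
jog_arm:
  targets:
    - {"offset":[0,-0.005,0],"yaw":0}
    - {"offset":[-0.001,-0.007,-0.026],"yaw":0}
    - {"offset":[-0.001,-0.007,-0.052],"yaw":0}
    - {"offset":[-0.001,-0.006,-0.079],"yaw":0}
    - {"offset":[-0.001,-0.004,-0.079],"yaw":0}
    - {"offset":[-0.001,-0.002,-0.079],"yaw":0}
    - {"offset":[-0.001,-0.001,-0.079],"yaw":0}
    - {"offset":[-0.001,0,-0.079],"yaw":0}
    - {"offset":[-0.001,0.001,-0.079],"yaw":0}
    - {"offset":[-0.001,0.0018,-0.079],"yaw":0}
    - {"offset":[-0.001,0.0018,-0.079],"yaw":0}

```text
time_s: 23.22
eef_pos: [519.3, -235.1, 170.8]
ee_rot: [-0.701, 0.706, 0.069, -0.065]
force: [-3.0, -0.8, 9.2]
grip_width: 0.225
```

```bash
python3 st.py
```

```text
t 23.22 tcp [ 519.26 -235.12  170.79] F [-2.99 -0.82  9.15] tipz 68.30 tip rel x 1.2 z -40.3 dq 0.002 tau [-0.221  0.922 -0.019]
```

Request:
jog_arm:
  targets:
    - {"offset":[0,0.001,0],"yaw":0}
    - {"offset":[0,0.0018,0],"yaw":0}
    - {"offset":[0,0.0018,0],"yaw":0}
    - {"offset":[0,0.0018,0],"yaw":0}

```text
time_s: 23.55
eef_pos: [519.4, -235.0, 170.7]
ee_rot: [-0.701, 0.707, 0.07, -0.065]
force: [-4.6, 0.1, 10.9]
grip_width: 0.224
```

```bash
python3 st.py; python3 -c "
from rig import ctrl
from h import *
print(Rq(ctrl.sense()['ee_rot']).round(4))"
```

```text
t 23.55 tcp [ 519.41 -235.03  170.7 ] F [-4.62  0.07 10.89] tipz 68.21 tip rel x 1.4 z -40.6 dq 0.002 tau [-0.065  1.093  0.021]
[[ 0.9819  0.0082 -0.1893]
 [ 0.1893 -0.0081  0.9819]
 [ 0.0066 -0.9999 -0.0095]]
```

Request:
jog_arm:
  targets:
    - {"offset":[0,-0.006,0],"yaw":0}
    - {"offset":[-0.02,-0.008,0.02],"yaw":0}
    - {"offset":[-0.041,-0.007,0.041],"yaw":0}
    - {"offset":[-0.041,-0.005,0.041],"yaw":0}
    - {"offset":[-0.041,-0.003,0.041],"yaw":0}
    - {"offset":[-0.041,-0.002,0.041],"yaw":0}
    - {"offset":[-0.041,-0.001,0.041],"yaw":0}
    - {"offset":[-0.041,0,0.041],"yaw":0}
    - {"offset":[-0.041,0.001,0.041],"yaw":0}
    - {"offset":[-0.041,0.0018,0.041],"yaw":0}
    - {"offset":[-0.041,0.0018,0.041],"yaw":0}

```text
time_s: 24.47
eef_pos: [472.2, -203.1, 170.4]
ee_rot: [-0.7, 0.708, 0.071, -0.064]
force: [-4.7, 2.6, 18.1]
grip_width: 0.228
```

```bash
python3 st.py
```

```text
t 24.47 tcp [ 472.24 -203.06  170.4 ] F [-4.69  2.64 18.11] tipz 67.91 tip rel x -38.6 z -0.6 dq 0.002 tau [ 0.821  1.253 -0.048]
```

Request:
jog_arm:
  targets:
    - {"offset":[0,-0.006,0],"yaw":0}
    - {"offset":[0.026,-0.008,0.001],"yaw":0}
    - {"offset":[0.053,-0.008,0.001],"yaw":0}
    - {"offset":[0.079,-0.007,0.001],"yaw":0}
    - {"offset":[0.079,-0.005,0.001],"yaw":0}
    - {"offset":[0.079,-0.003,0.001],"yaw":0}
    - {"offset":[0.079,-0.002,0.001],"yaw":0}
    - {"offset":[0.079,-0.001,0.001],"yaw":0}
    - {"offset":[0.079,0,0.001],"yaw":0}
    - {"offset":[0.079,0.001,0.001],"yaw":0}
    - {"offset":[0.079,0.0018,0.001],"yaw":0}
    - {"offset":[0.079,0.0018,0.001],"yaw":0}

```text
time_s: 25.47
eef_pos: [549.4, -187.5, 170.8]
ee_rot: [-0.7, 0.708, 0.071, -0.064]
force: [-3.9, 0.9, 8.5]
grip_width: 0.225
```

```bash
python3 st.py; python3 -c "
from rig import ctrl
from h import *
print(Rq(ctrl.sense()['ee_rot']).round(4))"
```

```text
t 25.47 tcp [ 549.43 -187.45  170.79] F [-3.88  0.91  8.51] tipz 68.30 tip rel x 40.3 z -0.1 dq 0.003 tau [0.336 0.936 0.016]
[[ 0.9819  0.0109 -0.1891]
 [ 0.1892 -0.0105  0.9819]
 [ 0.0087 -0.9999 -0.0123]]
```

Request:
jog_arm:
  targets:
    - {"offset":[0,0.001,0],"yaw":0}
    - {"offset":[0,0.0018,0],"yaw":0}
    - {"offset":[0,0.0018,0],"yaw":0}
    - {"offset":[0,0.0018,0],"yaw":0}

```text
time_s: 25.8
eef_pos: [549.3, -187.6, 170.7]
ee_rot: [-0.7, 0.708, 0.071, -0.063]
force: [-3.7, 2.9, 9.3]
grip_width: 0.225
```

Request:
jog_arm:
  targets:
    - {"offset":[0,0.001,0],"yaw":0}
    - {"offset":[0,0.0018,0],"yaw":0}
    - {"offset":[0,0.0018,0],"yaw":0}
    - {"offset":[0,0.0018,0],"yaw":0}

```text
time_s: 26.13
eef_pos: [549.3, -187.6, 170.7]
ee_rot: [-0.699, 0.708, 0.071, -0.063]
force: [-3.5, 3.3, 11.0]
grip_width: 0.223
```

```bash
python3 st.py
```

```text
t 26.13 tcp [ 549.25 -187.6   170.65] F [-3.53  3.31 11.01] tipz 68.18 tip rel x 40.5 z -0.4 dq 0.002 tau [ 0.754  0.969 -0.024]
```

Request:
jog_arm:
  targets:
    - {"offset":[0,0.001,0],"yaw":0}
    - {"offset":[0,0.002,0],"yaw":0}
    - {"offset":[0,0.0025,0],"yaw":0}
    - {"offset":[0,0.0025,0],"yaw":0}
    - {"offset":[0,0.0025,0],"yaw":0}

```text
time_s: 26.55
eef_pos: [549.2, -187.6, 170.4]
ee_rot: [-0.699, 0.709, 0.072, -0.062]
force: [-4.6, 4.3, 14.5]
grip_width: 0.222
```

```bash
python3 st.py
```

```text
t 26.55 tcp [ 549.22 -187.65  170.44] F [-4.58  4.28 14.5 ] tipz 67.97 tip rel x 40.6 z -0.5 dq 0.001 tau [0.887 1.277 0.008]
```

Request:
jog_arm:
  targets:
    - {"offset":[0,-0.006,0],"yaw":0}
    - {"offset":[-0.02,-0.008,-0.02],"yaw":0}
    - {"offset":[-0.04,-0.007,-0.04],"yaw":0}
    - {"offset":[-0.04,-0.005,-0.04],"yaw":0}
    - {"offset":[-0.04,-0.003,-0.04],"yaw":0}
    - {"offset":[-0.04,-0.002,-0.04],"yaw":0}
    - {"offset":[-0.04,-0.001,-0.04],"yaw":0}
    - {"offset":[-0.04,0,-0.04],"yaw":0}
    - {"offset":[-0.04,0.001,-0.04],"yaw":0}
    - {"offset":[-0.04,0.002,-0.04],"yaw":0}
    - {"offset":[-0.04,0.0025,-0.04],"yaw":0}
    - {"offset":[-0.04,0.0025,-0.04],"yaw":0}

```text
time_s: 27.55
eef_pos: [518.0, -234.3, 170.4]
ee_rot: [-0.699, 0.709, 0.073, -0.062]
force: [-4.6, 2.7, 15.3]
grip_width: 0.223
```

```bash
python3 st.py; python3 -c "
from rig import ctrl
from h import *
print(Rq(ctrl.sense()['ee_rot']).round(4))"
```

```text
t 27.55 tcp [ 518.04 -234.27  170.41] F [-4.6   2.66 15.31] tipz 67.94 tip rel x 1.4 z -40.8 dq 0.001 tau [ 0.612  1.367 -0.025]
[[ 0.9818  0.0163 -0.1893]
 [ 0.1896 -0.0136  0.9818]
 [ 0.0134 -0.9998 -0.0164]]
```

Request:
jog_arm:
  targets:
    - {"offset":[0,-0.006,0],"yaw":0}
    - {"offset":[-0.001,-0.009,0.026],"yaw":0}
    - {"offset":[-0.001,-0.009,0.053],"yaw":0}
    - {"offset":[-0.001,-0.008,0.08],"yaw":0}
    - {"offset":[-0.001,-0.006,0.08],"yaw":0}
    - {"offset":[-0.001,-0.004,0.08],"yaw":0}
    - {"offset":[-0.001,-0.003,0.08],"yaw":0}
    - {"offset":[-0.001,-0.002,0.08],"yaw":0}
    - {"offset":[-0.001,-0.001,0.08],"yaw":0}
    - {"offset":[-0.001,0,0.08],"yaw":0}
    - {"offset":[-0.001,0.0005,0.08],"yaw":0}
    - {"offset":[-0.001,0.0005,0.08],"yaw":0}

```text
time_s: 28.55
eef_pos: [502.4, -156.6, 170.5]
ee_rot: [-0.698, 0.709, 0.073, -0.061]
force: [-4.7, 3.5, 16.1]
grip_width: 0.227
```

```bash
python3 st.py
```

```text
t 28.55 tcp [ 502.38 -156.58  170.47] F [-4.72  3.49 16.08] tipz 68.01 tip rel x 1.0 z 38.3 dq 0.002 tau [0.879 1.077 0.024]
```

Request:
jog_arm:
  targets:
    - {"offset":[0,-0.005,0],"yaw":0}
    - {"offset":[0,-0.02,0],"yaw":0}
    - {"offset":[0,-0.035,0],"yaw":0}
    - {"offset":[0,-0.043,0],"yaw":0}
    - {"offset":[0,-0.043,0],"yaw":0}
    - {"offset":[0,-0.043,0],"yaw":0}

```text
time_s: 29.05
eef_pos: [501.6, -156.3, 213.1]
ee_rot: [-0.698, 0.71, 0.073, -0.061]
force: [0.1, 0.6, -2.0]
grip_width: 0.227
```

```bash
cat > hole.py <<'E'
from rig import ctrl
from h import *
s=ctrl.sense(); Rm=Rq(s["ee_rot"]); print(Rm.round(4))
tip=s["eef_pos"]+Rm@np.array([0,102.5,-0.5]); 
print("tip",tip.round(1),"F",s["force"].round(1))
H=np.array([486.9,192.1,tip[2]]); print("needed offset(tool,mm)",((H-tip)@Rm).round(1))
E
python3 st.py 12 wrist scene; python3 hole.py
```

```text
t 29.05 tcp [ 501.59 -156.26  213.14] F [ 0.13  0.61 -2.  ] tipz 110.68 tip rel x 0.9 z 38.0 dq 0.02 tau [0.01  0.093 0.016]
[[ 0.982   0.0166 -0.1883]
 [ 0.1885 -0.0134  0.982 ]
 [ 0.0137 -0.9998 -0.0163]]
tip [ 503.1 -157.9  110. ] F [-0.4  0.2 -2.6]
needed offset(tool,mm) [ 50.1  -5.  346.7]
```

View pics/wrist12.png

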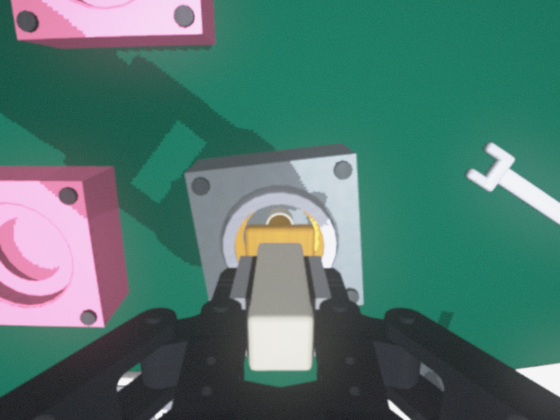

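View pics/scene12.png

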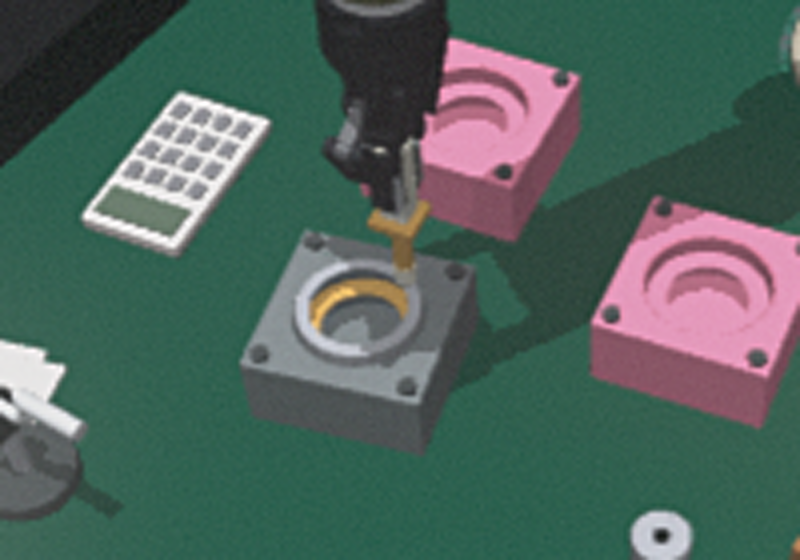

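Request:
jog_arm:
  targets:
    - {"offset":[0.005,-0.002,0.035],"yaw":0}
    - {"offset":[0.01,-0.004,0.07],"yaw":0}
    - {"offset":[0.015,-0.005,0.105],"yaw":0}
    - {"offset":[0.02,-0.005,0.14],"yaw":0}
    - {"offset":[0.025,-0.005,0.175],"yaw":0}
    - {"offset":[0.03,-0.005,0.21],"yaw":0}
    - {"offset":[0.035,-0.005,0.245],"yaw":0}
    - {"offset":[0.04,-0.005,0.28],"yaw":0}
    - {"offset":[0.045,-0.005,0.315],"yaw":0}
    - {"offset":[0.05,-0.005,0.347],"yaw":0}
    - {"offset":[0.05,-0.005,0.347],"yaw":0}
    - {"offset":[0.05,-0.005,0.347],"yaw":0}

```text
time_s: 30.15
eef_pos: [484.4, 195.4, 211.5]
ee_rot: [-0.698, 0.709, 0.073, -0.063]
force: [0.3, -0.8, -2.6]
grip_width: 0.223
```

Request:
jog_arm:
  targets:
    - {"offset":[0,0,0],"yaw":0}
    - {"offset":[0,0,0],"yaw":0}

```text
time_s: 30.32
eef_pos: [484.4, 194.7, 210.9]
ee_rot: [-0.698, 0.709, 0.072, -0.063]
force: [-0.2, 0.0, -1.8]
grip_width: 0.222
```

```bash
python3 hole.py
python3 - <<'E'
from rig import ctrl
from h import *
c=ctrl.capture("wrist"); cv2.imwrite("pics/w13.png",c["img"][:,:,::-1])
c=ctrl.capture("scene"); cv2.imwrite("pics/s13.png",cv2.resize(c["img"][130:290,260:460,::-1],None,fx=3.5,fy=3.5))
E
```

```text
[[ 0.9817  0.0138 -0.1902]
 [ 0.1904 -0.0141  0.9816]
 [ 0.0109 -0.9998 -0.0165]]
tip [485.9 192.7 108.4] F [-0.2  0.  -1.8]
needed offset(tool,mm) [ 0.9  0.  -0.8]
```

View pics/w13.png

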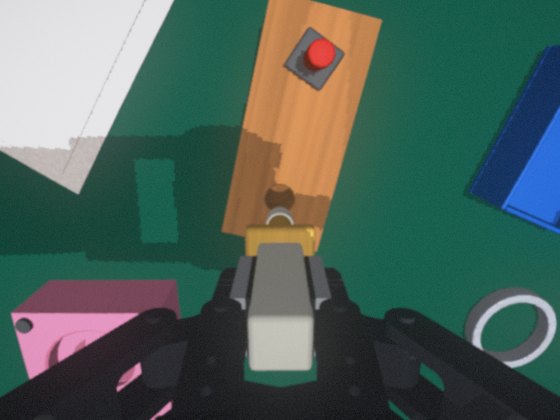

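View pics/s13.png

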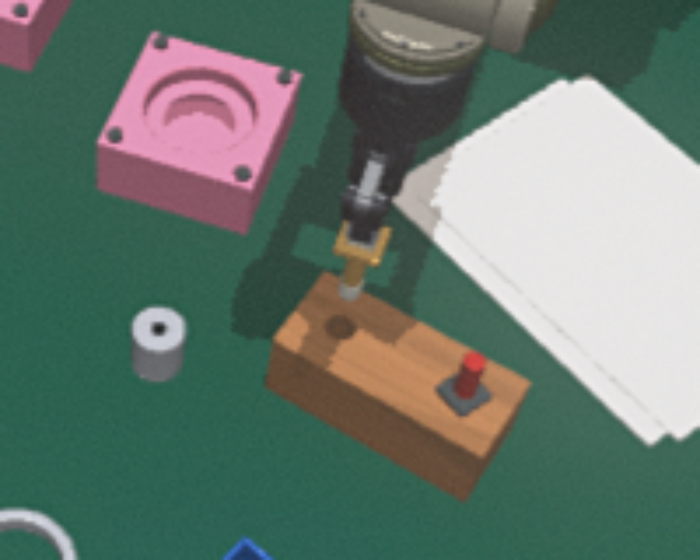

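Request:
jog_arm:
  targets:
    - {"offset":[0.0009,0.01,-0.0008],"yaw":0}
    - {"offset":[0.0009,0.02,-0.0005],"yaw":0}
    - {"offset":[0.0005,0.03,0],"yaw":0}
    - {"offset":[0.0004,0.036,0],"yaw":0}
    - {"offset":[0.0004,0.042,0],"yaw":0}
    - {"offset":[0.0004,0.048,0],"yaw":0}
    - {"offset":[0.0004,0.048,0],"yaw":0}

```text
time_s: 31.0
eef_pos: [485.2, 193.9, 162.0]
ee_rot: [-0.698, 0.709, 0.071, -0.063]
force: [-1.0, 1.2, -2.1]
grip_width: 0.227
```

```bash
python3 hole.py
python3 - <<'E'
from rig import ctrl
from h import *
c=ctrl.capture("wrist"); cv2.imwrite("pics/w14.png",c["img"][:,:,::-1])
E
```

```text
[[ 0.9818  0.0126 -0.1897]
 [ 0.1899 -0.0143  0.9817]
 [ 0.0097 -0.9998 -0.0164]]
tip [486.6 191.9  59.6] F [-1.   1.2 -2.1]
needed offset(tool,mm) [0.3 0.  0.1]
```

View pics/w14.png

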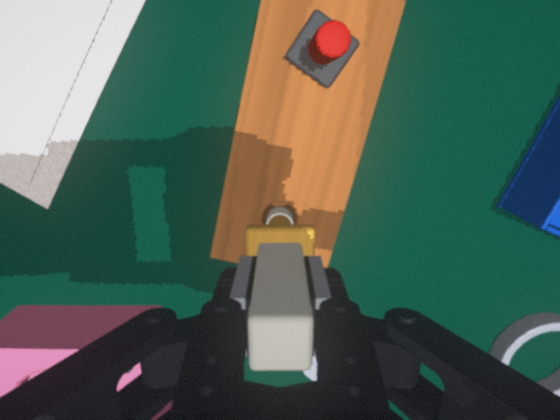

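Request:
jog_arm:
  targets:
    - {"offset":[0,0.008,0.0002],"yaw":0}
    - {"offset":[0,0.016,0.0003],"yaw":0}
    - {"offset":[0,0.024,0.0005],"yaw":0}
    - {"offset":[0,0.032,0.0006],"yaw":0}
    - {"offset":[0,0.04,0.0008],"yaw":0}
    - {"offset":[0,0.045,0.0008],"yaw":0}
    - {"offset":[0,0.05,0.0008],"yaw":0}
    - {"offset":[0,0.05,0.0008],"yaw":0}

```text
time_s: 31.72
eef_pos: [485.6, 193.9, 111.8]
ee_rot: [-0.698, 0.709, 0.071, -0.064]
force: [0.0, 0.3, -2.8]
grip_width: 0.226
```

```bash
python3 hole.py
```

```text
[[ 0.9818  0.0121 -0.1897]
 [ 0.1899 -0.0144  0.9817]
 [ 0.0091 -0.9998 -0.0164]]
tip [487.  192.    9.3] F [ 0.   0.3 -2.8]
needed offset(tool,mm) [-0.  -0.   0.1]
```

Down the last 3 mm to the collar, gently.

Request:
jog_arm:
  targets:
    - {"offset":[0,0.001,0],"yaw":0}
    - {"offset":[0,0.002,0],"yaw":0}
    - {"offset":[0,0.003,0],"yaw":0}
    - {"offset":[0,0.0035,0],"yaw":0}
    - {"offset":[0,0.0035,0],"yaw":0}

```text
time_s: 32.13
eef_pos: [485.8, 193.9, 108.7]
ee_rot: [-0.698, 0.709, 0.071, -0.063]
force: [-0.9, -0.5, 1.3]
grip_width: 0.224
```

```bash
python3 hole.py
```

```text
[[ 0.9818  0.0127 -0.1897]
 [ 0.1899 -0.0143  0.9817]
 [ 0.0098 -0.9998 -0.0164]]
tip [487.2 191.9   6.2] F [-0.9 -0.5  1.3]
needed offset(tool,mm) [-0.3 -0.   0.2]
```

Request:
jog_arm:
  targets:
    - {"offset":[0,0,0],"yaw":0}
    - {"offset":[0,0,0],"yaw":0}
    - {"offset":[0,0,0],"yaw":0}
    - {"offset":[0,0,0],"yaw":0}
    - {"offset":[0,0,0],"yaw":0}
    - {"offset":[0,0,0],"yaw":0}
    - {"offset":[0,0,0],"yaw":0}
    - {"offset":[0,0,0],"yaw":0}
  fingers: 0.08

```text
time_s: 32.8
eef_pos: [485.8, 193.9, 108.7]
ee_rot: [-0.698, 0.709, 0.071, -0.063]
force: [0.3, 0.6, -0.6]
grip_width: 0.939
```

Request:
jog_arm:
  targets:
    - {"offset":[0,-0.01,0],"yaw":0}
    - {"offset":[0,-0.03,0],"yaw":0}
    - {"offset":[0,-0.06,0],"yaw":0}
    - {"offset":[0,-0.1,0],"yaw":0}
    - {"offset":[0,-0.14,0],"yaw":0}
    - {"offset":[0,-0.14,0],"yaw":0}
    - {"offset":[0,-0.14,0],"yaw":0}

```text
time_s: 33.38
eef_pos: [484.6, 196.1, 251.3]
ee_rot: [-0.699, 0.709, 0.073, -0.062]
force: [0.5, 0.9, -0.4]
grip_width: 0.937
```

Run:
```python
from rig import ctrl
from h import *
s=ctrl.sense();print(s["time_s"],s["eef_pos"])
c=ctrl.capture("wrist"); cv2.imwrite("pics/w15.png",c["img"][:,:,::-1])
c=ctrl.capture("scene"); cv2.imwrite("pics/s15.png",cv2.resize(c["img"][90:290,140:440,::-1],None,fx=2.6,fy=2.6,interpolation=cv2.INTER_CUBIC))
```

```text
33.3833 [484.64600915 196.08051848 251.32378064]
```

View pics/w15.png

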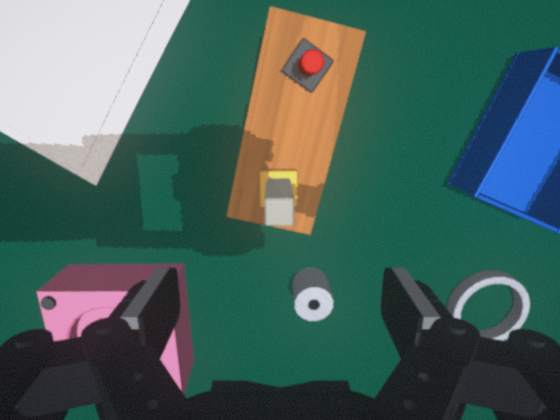

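View pics/s15.png

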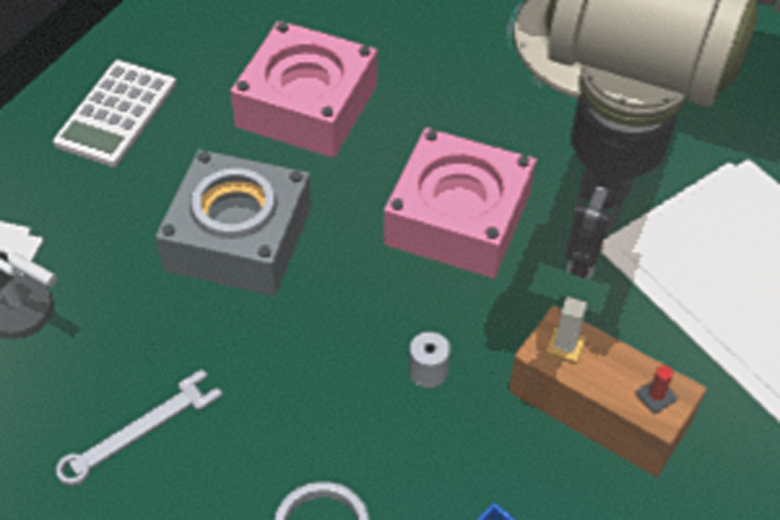

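Run:
```python
from rig import ctrl
print(ctrl.finish_job())
```

```text
the job is handed in; nothing more can be done
None
```

I pressed the cup home in the grey housing with the drift and stood the drift back in its hole. The job was handed in at about 33.5 s of the 72 s allowed; no verdict is reported.

- **Pressing:** Touching three points of the rim showed the cup tilted about 0.03 rad, with the +y side high. I pressed that side first, then worked alternately around four points until all four were hard on the seat.
- **Seat check:** On the last press at each point the drift tip stopped at 67.9–68.0 mm above the table, with about 16–20 N on it. That means the cup is square to within about 0.002 rad, and its foot is about 14 mm below the housing face. The force was read only at the end of each move, and the highest was about 20 N, against the 32 N limit.
- **Drift:** The collar met the stand with the tip about 6 mm above the table. After release the last pictures show it upright in its original hole. I judged this from the pictures and did not measure it again.
- **Bystanders:** The ones in the last pictures look undisturbed. I did not check the spare ring, bin or oil can one by one.
- **Disagreement:** The tool tilted by up to about 0.02 rad from loaded moves building up. I allowed for this when putting the drift back, and no side force showed as it went in.

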